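# Seat the tube block on the shaker and lock the toggle clamp

## Robot

A 7-joint arm with a two-finger parallel gripper is mounted at the origin on the work surface. World frame = base frame: x ahead of the robot, y to its left, z up, the work surface at z = 0. Lengths are in mm, angles in rad, forces in N, time in s.
With the tool pointing down it reaches from about 400 to 875 mm from the base axis. Payload 19.3 kg.
Tool frame: the origin (TCP) lies on the centre line of the jaws, within the pads' length; the fingertips stand 25 mm ahead of it and the grasp point (between the pads) lies 6 mm ahead of it; z points along the fingers, y is the direction in which the jaws open and shut (so a half turn about z gives the same grasp; the last joint's range is limited). The gripper opens to 85 mm and grips with 20 to 120 N. Pads are 22 mm wide; open, the fingers measure 114 mm over their backs; the gripper's body (76 mm by 85 mm) begins 54 mm behind the grasp point. The pads swing forward as they close: fully open they stand 13 mm farther back than shut.
Start: joints at [-1.37, 0.521, -0.036, 1.599, 0.021, 1.021, -0.113], TCP at [167.208, 602.209, 224.491] pointing down, gripper open.
Joint ranges: [-2.91, 2.91], [-0.3, 2.13], [-1.5, 1.42], [0.17, 2.43], [-1.26, 4.41], [0.16, 1.93], [-2.52, 2.52]. Speed limits (rad/s): [1.89, 1.89, 2.39, 2.39, 3.01, 3.01, 3.01].

## Interface

Orientations are given as a 3x3 rotation matrix whose columns are the frame's x, y, z axes.
In Python, from cell import bot gives the robot as it stands.
- The arm moves only by the tool move_arm, never from a script. Its argument "steps" is a list of rows, each an object of numbers: "tx", "ty", "tz": the shift along the world's x, y, z in m; "yaw": the turn about the world's z in degrees; "hand": the closure in counts, from 0 (fully open) to 255 (shut). A call has 1 to 8 rows; each row is the pose to reach, as a shift and turn from the pose measured when the call began; what a row does not reach only later rows make up. A row lasts 1/10 s, in which the tool goes at most 50 mm and 8.59 degrees, less where a joint would pass 70% of its speed; a pose out of reach is approached as far as the arm can. A call with a gripper value outside its range is refused whole. The fingers move at their own pace and stop on an object; the grip force is fixed at half the most. Time passes only in rows, so rows that repeat a pose let the fingers close. It gives the time, the measured TCP pose, the force and the opening at its end, in the units of the state.
- bot.observe(): the state, without advancing time (a new reading comes with each control period).
- bot.capture(name): name is "scene" or "side" or "wrist"; returns the picture (384x512x3 uint8, red, green, blue); there is no depth.
- bot.camera_info(name): a dict with "fx", "fy", "cx", "cy" (pixels), "k1" (the pictures are not rectified: a ray, as slopes to the right and down, at radius r is drawn at 1 + k1 r^2 times it, then the intrinsics apply), "R" (3x3) and "t" (3): a world point X has camera coordinates R X + t; the wrist camera has in their place "tool_from_camera" (4x4, takes a point from camera to tool coordinates, whose origin is the TCP and whose axes are the flange's). Camera axes: x right, y down, z forward; pixel columns grow to the right and rows downward; lengths in mm; the calibration is good to about 2 mm. A picture is of the moment at which its call begins: read the wrist's pose just before it. camera_info takes no time and is no camera call.
- bot.sign_off(): hands the job in, once; it reports no verdict.
The state is a dict: "time_s": time; "q": joint angles; "joint_velocities": joint speeds; "joint_efforts": joint torques, N m; "tcp_pos": TCP position; "ee_rot": TCP orientation; "contact_force": force on the tool from outside, world axes, zero at the start; "wrist_torque": the same for the moment, N m; "grip_width": opening from 0.0 (shut) to 1.0 (fully open).
Only numpy, scipy, OpenCV 4.12 (cv2) and the standard library are available. Lean on these libraries where they do the work, as an engineer would, in place of code of your own. Each camera call takes 0.05 s, during which the arm holds its last target.

## Task

Slide the metal tube block along its channel on the shaker until it is home against the stop screw at the far end, then push the toggle clamp's handle down over centre until it is fully down, so that the rubber pad holds the block in place. Work by feel and gently, without shoving hard against the block, the stop or the clamp, and leave the other things on the bench where they are.

Things in the scene. Friction and masses are not known exactly. Their poses are not given: they have to be found in the camera images.
- fixture: Bench shaker, fixed: ivory housing, grey metal deck whose top is 70 mm above the bench. Origin on the bench under the nest; z up; x runs along the channel towards the stop (the way the block must slide); y from the channel to the toggle clamp. The deck spans x -130..105, y -55..135 mm. The clamp's steel cheeks stand at x -1..31, y 64..116 mm, 166 mm above the bench.
- nest (a point): Point on the deck's top, straight above the fixture's origin, on the centre line of the channel. The channel runs along the fixture's x between two guide rails, 8 mm high and 70 mm apart (x -125..75 mm), so the block has 2 mm play at each side.
- block: Loose aluminium tube block, 120 mm long (x), 66 mm wide (y), 45 mm high, 0.34 to 0.6 kg, two rows of tube holes; some white caps stand 5 mm above its top at y = +-21.5 mm. Origin at the centre of its underside. It stands in the channel, 15 to 60 mm short of the stop screw, its x along the fixture's x; sliding it takes about 2 to 5 N.
- bracket: End stop: upright steel plate 8 x 50 x 42 mm fixed across the channel; origin at the centre of its underside, on the deck. Through it runs a brass screw whose 16 mm round rubber tip points to the fixture's -x, 24 mm above the deck. The tip's face stands 19 to 43 mm from the plate's middle: it differs every time and is not measured, so home must be felt. The tip (stop_tip in the rules) gives 1 mm per 7 N.
- handle (a joint): Clamp handle's angle in rad: 0 = open (raised 57 degrees above level), growing as it is pushed down, 1.0 = down on its firm stop, level, pointing to the fixture's +y. Starts at 0. The pad meets the block at about 0.5; resistance at handle_grip then peaks at about 7 to 12 N near 0.7, more if pushed fast; let go there it may spring back; dead centre is at 0.92, beyond it the clamp locks.
- handle_grip (a point): Point on the handle's centre line, in its round grey grip (22 mm diameter, from 62 to 157 mm from the pivot along the handle). The point is 115 mm from the pivot and moves with the handle; the soft sleeve yields about 1 mm per 4 N there. The handle swings in the upright plane of the fixture's y and z.
- handle_pivot (a point): Pivot axis of the handle, fixed on the clamp, 118 mm above the bench, at x 15, y 100 mm in the fixture's frame; the axis runs along the fixture's x. From pivot to grip the handle is a steel strip 12 mm wide. Open, the handle's end stands 255 mm above the bench: pass over it.
- pad: Round black rubber pad, 18 mm diameter, sprung by a few mm, under the free end of the clamp's bar; origin at the centre of its lower face. While the clamp is open the bar is swung up over the channel, its free end up to 220 mm above the bench. With the handle down the pad bears on the block's top at x 15, y 0 mm of the fixture, with some 25 to 35 N.
- tube_rack: Bystander: low dark red tube rack, 90 x 150 x 30 mm, loose on the bench; origin at the centre of its underside.
- tip_box: Bystander: ivory and yellowish pipette tip box, 85 x 120 x 60 mm, loose on the bench; origin at the centre of its underside.
- reagent_bottle: Bystander: clear bottle with a red cap, 60 mm diameter, 130 mm high, loose on the bench; origin at the centre of its underside.
Things that resemble listed ones, but are neither listed nor needed, are in the scene too. Leave any green look-alike of the block alone.

How it is judged:
By the outcome, as a careful person would: the job done as asked, in the order asked, and still so for the second after the job is handed in, with the robot touching nothing.
It also fails if it takes over 62 s, if anything falls off the work surface, if the arm or the gripper's body presses on something with over 40 N, if the wrist force passes 120 N, or if a joint passes its speed limit or range.

## Working session

There is one attempt and no reset: what is moved stays moved. The work goes in short steps, Python scripts to look and compute and a tool call to move; the robot and the scene stay as the last step left them, time stands still between calls to the robot, and variables do not carry over. Pictures are saved under pics/ and viewed, and the job is handed in when it is done.

Besides the shell and the picture viewer there is one more tool, called after "Emit:" by a JSON object that holds its "op" and its "data", one argument or row to a line. move_arm: Moves the arm, as the interface text tells. Its arguments: {"type":"object","properties":{"steps":{"type":"array"}},"required":["steps"]}

```bash
mkdir -p pics; ls; python3 - <<'E'
from cell import bot
import cv2,json
s=bot.observe(); print(s)
for n in ["scene","side","wrist"]:
    im=bot.capture(n); cv2.imwrite(f"pics/{n}0.png",im[:,:,::-1]); print(n,bot.camera_info(n))
E
```

```text
pics
{'time_s': 0.0, 'q': array([-1.37024693,  0.52201692, -0.03633575,  1.5999634 ,  0.0212205 ,
        1.02112378, -0.11275736]), 'joint_velocities': array([-1.70196091e-04,  8.87230551e-05, -1.80122066e-03,  2.67285097e-04,
        4.72588178e-04, -8.03490499e-04, -6.23330918e-04]), 'joint_efforts': array([-5.32435515e-04, -9.27083874e+01,  1.97979301e+00, -3.69957411e+01,
        1.78706681e-02,  7.65691133e-03,  3.89612950e-06]), 'tcp_pos': array([167.10596787, 601.90215628, 223.93981362]), 'ee_rot': array([[-9.63584074e-01,  2.67405474e-01, -2.09892635e-04],
       [ 2.67405540e-01,  9.63583444e-01, -1.10607435e-03],
       [-9.35212673e-05, -1.12192208e-03, -9.99999366e-01]]), 'contact_force': array([ 0.16345629, -0.00557341, -0.65845483]), 'wrist_torque': array([-0.00731372,  0.02563131, -0.02213773]), 'grip_width': 1.0005432523353361}
scene {'fx': 454.8150558763116, 'fy': 454.8150558763116, 'cx': 252.39859275815255, 'cy': 191.28725329472496, 'k1': -0.17089785059758444, 'R': array([[-0.5820796 ,  0.81286415,  0.02086181],
       [ 0.47924633,  0.36368147, -0.79878579],
     
[... 248 characters left out ...]
y([[ 0.8018345 , -0.59744708, -0.01088202],
       [-0.33947068, -0.44046598, -0.83111334],
       [ 0.49175308,  0.67010947, -0.55599658]]), 't': array([-426.27452549,  295.64784987, 1064.85604242])}
wrist {'fx': 285.5661261329125, 'fy': 285.5661261329125, 'cx': 254.05231253218997, 'cy': 188.27099752283917, 'k1': -0.017664337072783705, 'tool_from_camera': array([[-3.79129537e-05, -9.52154051e-01, -3.05618489e-01,
         7.78156813e+01],
       [ 9.99999838e-01,  1.37546302e-04, -5.52578533e-04,
        -1.76375663e-01],
       [ 5.68176581e-04, -3.05618461e-01,  9.52153892e-01,
        -1.49358040e+02],
       [ 0.00000000e+00,  0.00000000e+00,  0.00000000e+00,
         1.00000000e+00]])}
```

View pics/scene0.png

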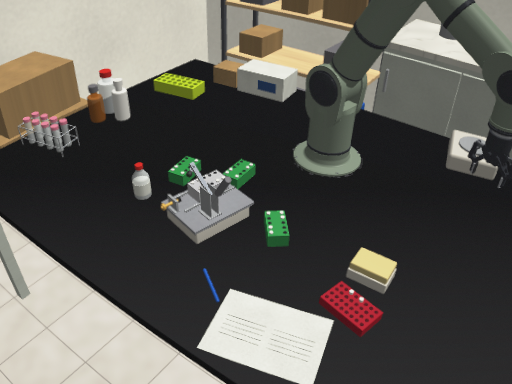

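View pics/side0.png

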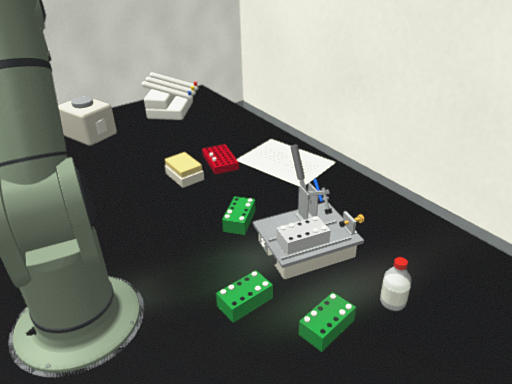

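View pics/wrist0.png

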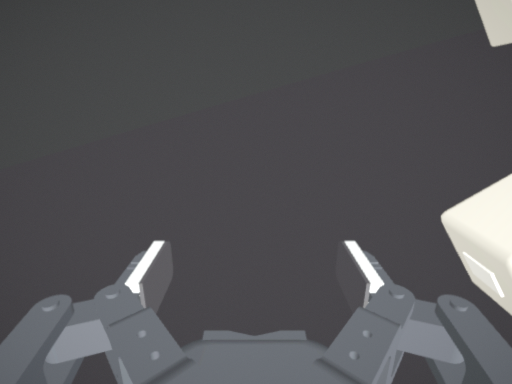

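Scene: shaker with grey block and clamp at about (208,205), three green look-alikes at (184,170), (240,172), (276,228). Side: shaker at about (308,240), grey block (303,233), brass screw (355,219). I'll enlarge these.

```bash
python3 - <<'E'
import cv2
a=cv2.imread("pics/scene0.png")[140:245,145:275]; cv2.imwrite("pics/sc0.png",cv2.resize(a,None,fx=6,fy=5.7,interpolation=2))
a=cv2.imread("pics/side0.png")[135:285,240:380]; cv2.imwrite("pics/si0.png",cv2.resize(a,None,fx=4,fy=4,interpolation=2))
E
```

```text
(no output)
```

View pics/sc0.png

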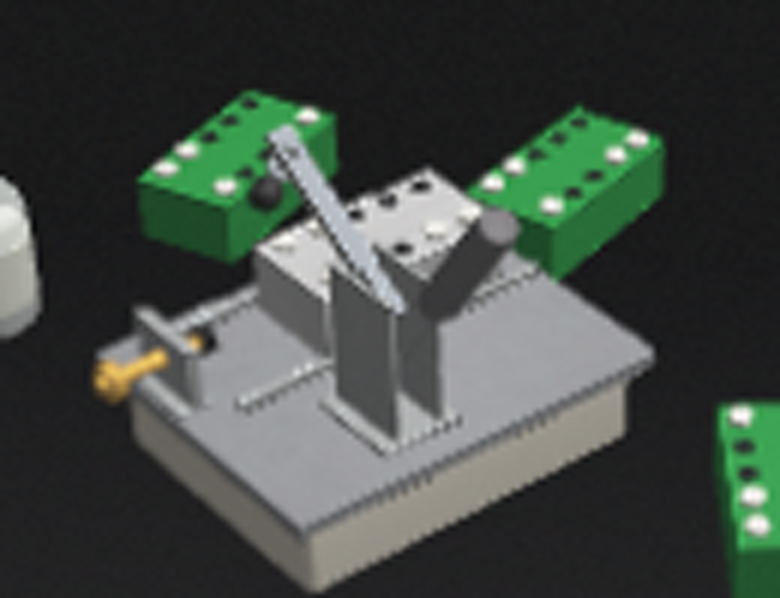

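View pics/si0.png

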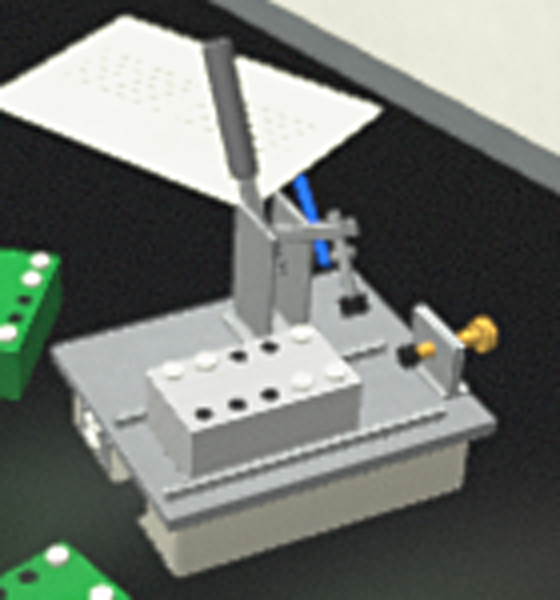

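```bash
cat >h.py <<'E'
import numpy as np
from scipy.optimize import least_squares
from cell import bot
C={n:bot.camera_info(n) for n in ("scene","side","wrist")}
def extr(n,s=None):
    c=C[n]
    if n!="wrist": return c["R"],c["t"]
    T=np.eye(4);T[:3,:3]=s["ee_rot"];T[:3,3]=s["tcp_pos"]
    M=np.linalg.inv(T@c["tool_from_camera"]); return M[:3,:3],M[:3,3]
def proj(n,X,s=None):
    c=C[n];R,t=extr(n,s);p=R@np.asarray(X,float)+t
    u=p[:2]/p[2];u=u*(1+c["k1"]*(u@u))
    return np.array([c["fx"]*u[0]+c["cx"],c["fy"]*u[1]+c["cy"]])
def f2w(F,p):
    c,s=np.cos(F[2]),np.sin(F[2]);return np.array([F[0]+c*p[0]-s*p[1],F[1]+s*p[0]+c*p[1],p[2]])
E
python3 - <<'E'
from h import *
sc=lambda u,v:(145+u/6,140+v/5.7); si=lambda u,v:(240+u/4,135+v/4)
O=[("scene",(-130,135,70),sc(652,352)),("scene",(105,135,70),sc(305,528)),("scene",(105,-55,70),sc(100,350)),
("side",(-130,135,70),si(52,350)),("side",(-130,-55,70),si(172,522)),("side",(105,-55,70),si(493,422))]
B=[("side",(-60,-33,115),si(192,428)),("side",(-60,33,115),si(148,375)),("side",(60,-33,115),si(360,380)),
("scene",(60,33,115),sc(325,303)),("scene",(60,-33,115),sc(253,250)),("scene",(-60,-33,115),sc(430,168))]
# joint: x,y,yaw, deck z, block dx
def res(P):
    r=[]
    for n,p,u in O: r+=list(proj(n,f2w(P[:3],(p[0],p[1],P[3])))-u)
    for n,p,u in B: r+=list(proj(n,f2w(P[:3],(p[0]+P[4],p[1]+P[6],P[5])))-u)
    return np.array(r)
best=None
for y in np.arange(-3,3,.7):
    s=least_squares(res,[600,-300,y,70,-30,115,0],x_scale=[100,100,1,10,10,10,10])
    if best is None or s.cost<best.cost:best=s
P=best.x;print(P.round(2),"yawdeg",np.degrees(P[2]));print(res(P).reshape(-1,2).round(1))
for nm,p in dict(nest=(0,0,70),grip=(15,100+115*np.cos(1),118+115*np.sin(1)),pad=(15,0,200)).items():
    w=f2w(P[:3],p);print(nm,w.round(1),proj("scene",w).round(1),proj("side",w).round(1))
E
```

```text
[ 5.8028e+02 -1.7781e+02 -2.2000e-01  6.4610e+01 -4.4970e+01  1.1030e+02
  1.9100e+00] yawdeg -12.54155929702596
[[-0.  -0.6]
 [-0.9  0.1]
 [-1.5  1. ]
 [-1.4  0. ]
 [-0.8  0.5]
 [ 0.1 -0.7]
 [-0.7  0.9]
 [-1.4 -1.2]
 [-0.1 -0.1]
 [-0.8 -0. ]
 [-0.9 -0.1]
 [-1.2  0.7]]
nest [ 580.3 -177.8   70. ] [196.4 196.2] [317.6 236.8]
grip [630.1 -22.8 214.8] [223.3 184.5] [295.5 159.4]
pad [ 594.9 -181.1  200. ] [190.2 164.7] [325.9 194.2]
```

Emit:
{"op": "move_arm", "data": {
  "steps": [
    {"tx": 0.032,"ty": -0.037,"tz": 0.013,"yaw": 1,"hand": 255},
    {"tx": 0.064,"ty": -0.074,"tz": 0.025,"yaw": 2,"hand": 255},
    {"tx": 0.096,"ty": -0.111,"tz": 0.038,"yaw": 3,"hand": 255},
    {"tx": 0.128,"ty": -0.148,"tz": 0.05,"yaw": 3,"hand": 255},
    {"tx": 0.16,"ty": -0.185,"tz": 0.063,"yaw": 3,"hand": 255},
    {"tx": 0.193,"ty": -0.222,"tz": 0.076,"yaw": 3,"hand": 255},
    {"tx": 0.203,"ty": -0.269,"tz": 0.076,"yaw": 3,"hand": 255},
    {"tx": 0.213,"ty": -0.316,"tz": 0.076,"yaw": 3,"hand": 255}
  ]
}}

```text
time_s: 0.95
tcp_pos: [380.9, 284.0, 300.2]
ee_rot: [[-0.976, 0.217, 0.0], [0.217, 0.976, -0.001], [-0.0, -0.001, -1.0]]
contact_force: [1.3, 0.2, 0.2]
grip_width: 0.005
```

Emit:
{"op": "move_arm", "data": {
  "steps": [
    {"tx": 0.006,"ty": -0.048,"hand": 255},
    {"tx": 0.012,"ty": -0.096,"hand": 255},
    {"tx": 0.018,"ty": -0.144,"hand": 255},
    {"tx": 0.024,"ty": -0.192,"hand": 255},
    {"tx": 0.03,"ty": -0.24,"hand": 255},
    {"tx": 0.036,"ty": -0.288,"hand": 255},
    {"tx": 0.042,"ty": -0.336,"hand": 255},
    {"tx": 0.049,"ty": -0.38,"hand": 255}
  ]
}}

```text
$.steps[0]: bad value
```

```bash
python3 - <<'E'
from h import *
import cv2,pickle
s=bot.observe();im=bot.capture("wrist");pickle.dump(s,open("s1.pkl","wb"));print(s["tcp_pos"],s["contact_force"],s["joint_velocities"].round(3))
cv2.imwrite("pics/w1.png",im[:,:,::-1]);cv2.imwrite("pics/w1b.png",cv2.resize(im[:,:,::-1],None,fx=1.56,fy=1.56,interpolation=2))
E
```

```text
[380.85386961 283.97544619 300.17466885] [1.2735316  0.221653   0.24448884] [ 0.627 -0.4    0.243  0.537 -0.032 -0.127  0.881]
```

View pics/w1b.png

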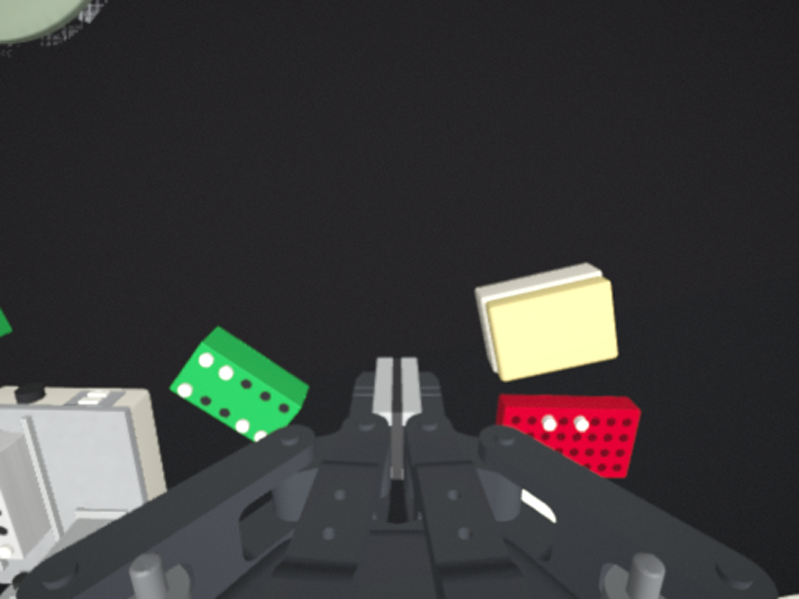

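The fixture's rear right deck corner shows at the bottom left (about (95,251) in raw pixels). It is only partly in view, so I'll move nearer.

Emit:
{"op": "move_arm", "data": {
  "steps": [
    {"tx": 0.005,"ty": -0.048,"tz": 0.0,"yaw": 0,"hand": 255},
    {"tx": 0.01,"ty": -0.096,"tz": 0.0,"yaw": 0,"hand": 255},
    {"tx": 0.015,"ty": -0.144,"tz": 0.0,"yaw": 0,"hand": 255},
    {"tx": 0.02,"ty": -0.192,"tz": 0.0,"yaw": 0,"hand": 255},
    {"tx": 0.02,"ty": -0.222,"tz": 0.0,"yaw": 0,"hand": 255},
    {"tx": 0.02,"ty": -0.222,"tz": 0.0,"yaw": 0,"hand": 255},
    {"tx": 0.02,"ty": -0.222,"tz": 0.0,"yaw": 0,"hand": 255}
  ]
}}

```text
time_s: 1.7
tcp_pos: [402.5, 54.3, 300.3]
ee_rot: [[-0.974, 0.225, 0.001], [0.225, 0.974, -0.003], [-0.001, -0.003, -1.0]]
contact_force: [-0.3, 1.0, -0.7]
grip_width: -0.001
```

```bash
python3 - <<'E'
from h import *
import cv2,pickle
s=bot.observe();im=bot.capture("wrist");pickle.dump(s,open("s2.pkl","wb"));print(s["time_s"],s["tcp_pos"],s["contact_force"],s["joint_velocities"].round(3))
cv2.imwrite("pics/w2.png",im[:,:,::-1]);cv2.imwrite("pics/w2b.png",cv2.resize(im[:,:,::-1],None,fx=1.56,fy=1.56,interpolation=2))
E
```

```text
1.7 [402.52032702  54.28200373 300.34062886] [-0.30356522  1.04649959 -0.72607976] [-0.026  0.01  -0.021 -0.006 -0.003  0.    -0.009]
```

View pics/w2b.png

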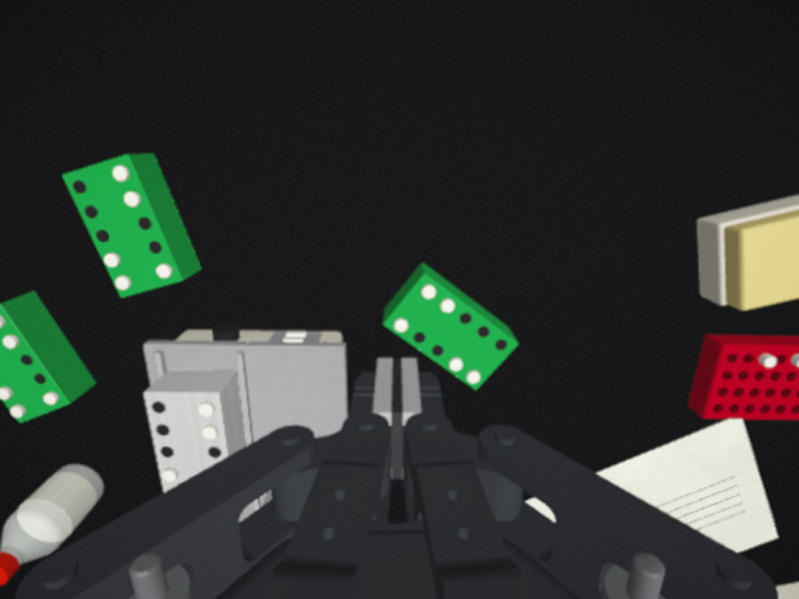

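Rear deck edge and block (grey, white caps) are seen at bottom left. One more view from behind the fixture, then a combined fit.

Emit:
{"op": "move_arm", "data": {
  "steps": [
    {"tx": 0.0,"ty": -0.048,"tz": 0.0,"yaw": 0,"hand": 255},
    {"tx": 0.005,"ty": -0.096,"tz": 0.0,"yaw": 0,"hand": 255},
    {"tx": 0.01,"ty": -0.144,"tz": 0.0,"yaw": 0,"hand": 255},
    {"tx": 0.02,"ty": -0.19,"tz": 0.0,"yaw": 0,"hand": 255},
    {"tx": 0.02,"ty": -0.2,"tz": 0.0,"yaw": 0,"hand": 255},
    {"tx": 0.02,"ty": -0.2,"tz": 0.0,"yaw": 0,"hand": 255},
    {"tx": 0.02,"ty": -0.2,"tz": 0.0,"yaw": 0,"hand": 255}
  ]
}}

```text
time_s: 2.45
tcp_pos: [422.8, -143.4, 300.0]
ee_rot: [[-0.975, 0.222, -0.0], [0.222, 0.975, -0.003], [-0.0, -0.003, -1.0]]
contact_force: [0.1, 0.8, 0.1]
grip_width: 0.001
```

```bash
python3 - <<'E'
from h import *
import cv2,pickle
s=bot.observe();im=bot.capture("wrist");pickle.dump(s,open("s3.pkl","wb"));print(s["time_s"],s["tcp_pos"],s["contact_force"],s["joint_velocities"].round(3))
cv2.imwrite("pics/w3.png",im[:,:,::-1])
r=lambda a,n:cv2.imwrite(n,cv2.resize(a,None,fx=4,fy=4,interpolation=2))
r(im[190:330,150:350,::-1],"pics/w3c.png")
cv2.imwrite("pics/w3b.png",cv2.resize(im[:,:,::-1],None,fx=1.56,fy=1.56,interpolation=2))
r(cv2.imread("pics/w2.png")[200:330,80:240],"pics/w2c.png")
E
```

```text
2.45 [ 422.75571573 -143.42964393  299.97917164] [0.11545972 0.75312888 0.11251975] [-0.011 -0.009 -0.004  0.005  0.     0.001  0.002]
```

View pics/w3b.png

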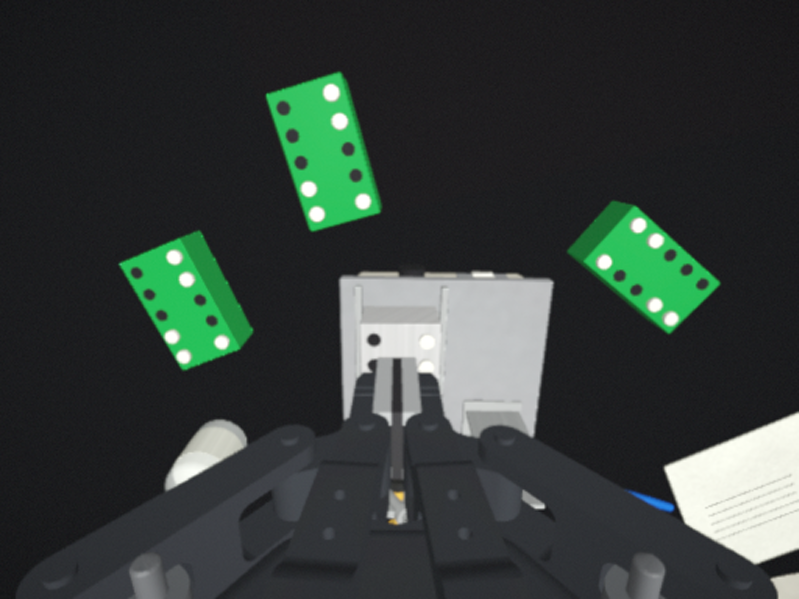

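View pics/w3c.png

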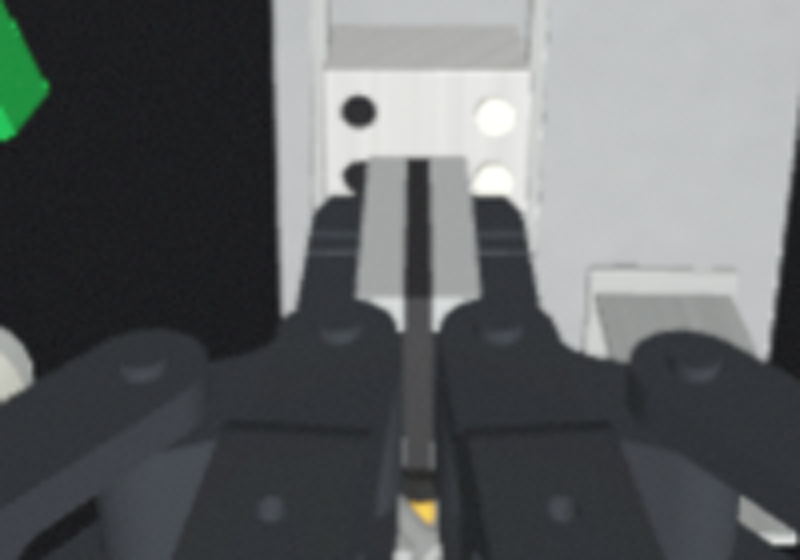

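View pics/w2c.png

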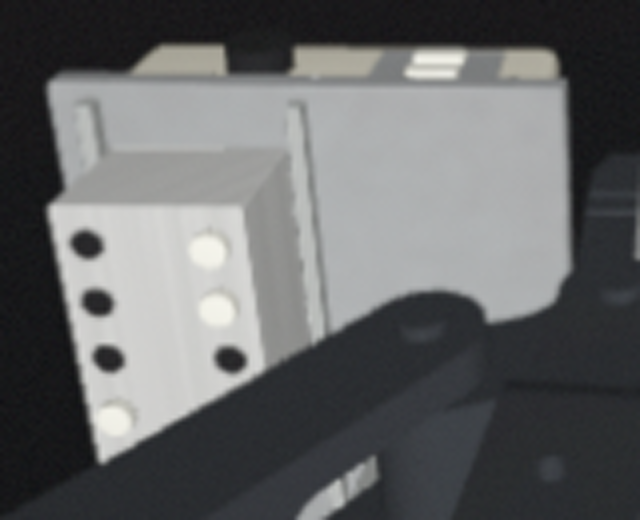

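```bash
cat > fit.py <<'E'
from h import *
import pickle
s2=pickle.load(open("s2.pkl","rb"));s3=pickle.load(open("s3.pkl","rb"))
sc=lambda u,v:(145+u/6-.42,140+v/5.7-.41); si=lambda u,v:(240+u/4-.375,135+v/4-.375)
a2=lambda u,v:(80+u/4-.375,200+v/4-.375);a3=lambda u,v:(150+u/4-.375,190+v/4-.375);b3=lambda u,v:(u/1.5625-.18,v/1.5625-.18)
O=[("scene",(-130,135,70),sc(652,352),0),("scene",(105,135,70),sc(305,528),0),("scene",(105,-55,70),sc(100,350),0),
("side",(-130,135,70),si(52,350),0),("side",(-130,-55,70),si(172,522),0),("side",(105,-55,70),si(493,422),0),
("wrist",(-130,-55),a2(52,88),s2),("wrist",(-130,135),a2(566,85),s2),("wrist",(-130,-55),b3(341,281),s3),("wrist",(-130,135),b3(551,283),s3)]
B=[("side",(-60,-33,115),si(192,428),0),("side",(-60,33,115),si(148,375),0),("side",(60,-33,115),si(360,380),0),
("scene",(60,33,115),sc(325,303),0),("scene",(60,-33,115),sc(253,250),0),("scene",(-60,-33,115),sc(430,168),0),
("wrist",(-60,-33),a2(50,207),s2),("wrist",(-60,33),a2(243,207),s2),("wrist",(-60,-33),a3(325,68),s3),("wrist",(-60,33),a3(530,70),s3)]
def res(P):
    r=[]
    for n,p,u,s in O: r+=list(proj(n,f2w(P[:3],(p[0],p[1],P[3])),s)-u)
    for n,p,u,s in B: r+=list(proj(n,f2w(P[:3],(p[0]+P[4],p[1]+P[6],P[5])),s)-u)
    return np.array(r)
if __name__=="__main__":
  for sub in ("all","wrist"):
    f=(lambda P:res(P)) if sub=="all" else (lambda P:np.r_[res(P)[12:20],res(P)[32:40]])
    r=least_squares(f,[580,-178,-.22,66,-45,112,0],x_scale=[100,100,1,10,10,10,10])
    P=r.x;print(sub,P.round(2),np.degrees(P[2]));print(f(P).reshape(-1,2).round(1).tolist())
    for nm,p in dict(rear=(P[4]-60,0,90),grip=(15,162,215)).items(): print(nm,f2w(P,p).round(1))
E
python3 fit.py
```

```text
all [ 5.8207e+02 -1.7698e+02 -2.3000e-01  6.5520e+01 -4.7270e+01  1.1234e+02
 -8.1000e-01] -12.909957444895419
[[0.3, 0.2], [-1.1, 0.7], [-1.3, 1.5], [-0.5, -0.5], [-0.3, -0.1], [0.8, -0.8], [-0.2, -0.6], [-0.5, 0.4], [-0.6, -0.1], [0.8, -1.0], [-0.5, 0.9], [-1.0, -1.2], [0.3, 0.1], [-0.5, -0.4], [-0.5, -0.6], [-0.7, 0.4], [0.2, -0.4], [0.5, -0.2], [-0.6, 0.4], [0.3, 0.1]]
rear [ 477.5 -153.    90. ]
grip [632.9 -22.4 215. ]
wrist [ 5.8304e+02 -1.7736e+02 -2.3000e-01  6.4030e+01 -4.8730e+01  1.1326e+02
 -6.2000e-01] -12.96139942995811
[[0.5, -0.4], [-0.4, 0.7], [-0.4, 0.3], [0.3, -0.5], [-0.2, -0.3], [0.3, -0.1], [-0.6, 0.4], [0.4, 0.1]]
rear [ 477.1 -153.    90. ]
grip [634.  -22.9 215. ]
```

Emit:
{"op": "move_arm", "data": {
  "steps": [
    {"tx": 0.01,"ty": -0.001,"tz": -0.045,"yaw": 0,"hand": 255},
    {"tx": 0.018,"ty": -0.002,"tz": -0.09,"yaw": 0,"hand": 255},
    {"tx": 0.023,"ty": -0.0025,"tz": -0.135,"yaw": 0,"hand": 255},
    {"tx": 0.023,"ty": -0.0025,"tz": -0.17,"yaw": 0,"hand": 255},
    {"tx": 0.023,"ty": -0.0025,"tz": -0.19,"yaw": 0,"hand": 255},
    {"tx": 0.023,"ty": -0.0025,"tz": -0.19,"yaw": 0,"hand": 255},
    {"tx": 0.023,"ty": -0.0025,"tz": -0.19,"yaw": 0,"hand": 255}
  ]
}}

```text
time_s: 3.2
tcp_pos: [446.1, -144.9, 110.7]
ee_rot: [[-0.976, 0.22, 0.0], [0.22, 0.976, -0.002], [-0.001, -0.002, -1.0]]
contact_force: [-0.1, -0.8, 0.7]
grip_width: 0.001
```

```bash
cat > look.py <<'E'
from h import *
import cv2,sys
n=sys.argv[1]
s=bot.observe();print(s["time_s"],s["tcp_pos"].round(1),s["contact_force"].round(2))
a=bot.capture("side")[135:285,240:380,::-1];b=bot.capture("scene")[130:250,140:280,::-1]
a=cv2.resize(a,(400,428),interpolation=2);b=cv2.resize(b,(400,343),interpolation=2)
o=np.zeros((428,800,3),np.uint8);o[:,:400]=a;o[:343,400:]=b;cv2.imwrite(f"pics/{n}.png",o)
E
python3 look.py l1
```

```text
3.2 [ 446.1 -144.9  110.7] [-0.09 -0.82  0.66]
```

View pics/l1.png

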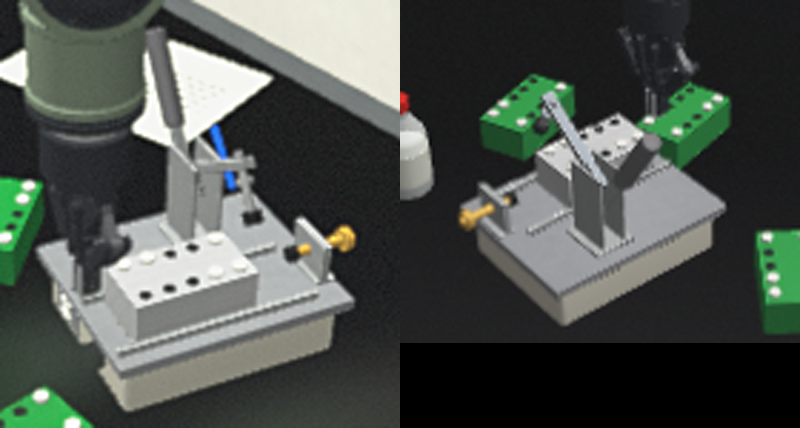

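```bash
python3 - <<'E'
from fit import *
F=[582.1,-177,np.radians(-12.9)]
for x in range(30,90,5):
    a=proj("side",f2w(F,(x,0,94)));b=proj("scene",f2w(F,(x,0,94)))
    print(x,((a-[240,135]+.375)*4).round(0),((b-[145,140]+.41)*[6,5.7]).round(0))
import cv2
a=cv2.imread("pics/side0.png")[205:240,325:370];b=cv2.imread("pics/scene0.png")[188:213,155:187]
o=np.zeros((400,800,3),np.uint8);o[:315,:405]=cv2.resize(a,None,fx=9,fy=9,interpolation=2);o[:300,410:794]=cv2.resize(b,None,fx=12,fy=12,interpolation=2);cv2.imwrite("pics/tip.png",o)
for x in range(30,90,5):
    a=proj("side",f2w(F,(x,0,94)));b=proj("scene",f2w(F,(x,0,94)))
    print(x,((a-[325,205])*9+4.5).round(0),((b-[155,188])*12+[416,6]).round(0))
E
```

```text
30 [355. 366.] [262. 312.]
35 [362. 364.] [254. 316.]
40 [369. 362.] [246. 319.]
45 [375. 360.] [238. 323.]
50 [382. 358.] [231. 326.]
55 [389. 356.] [223. 330.]
60 [395. 354.] [215. 333.]
65 [402. 352.] [207. 337.]
70 [408. 350.] [199. 340.]
75 [415. 349.] [191. 344.]
80 [421. 347.] [183. 347.]
85 [428. 345.] [175. 351.]
30 [ 36. 195.] [814.  82.]
35 [ 51. 190.] [799.  89.]
40 [ 66. 186.] [783.  97.]
45 [ 81. 181.] [768. 104.]
50 [ 95. 177.] [752. 111.]
55 [110. 173.] [737. 119.]
60 [125. 168.] [721. 126.]
65 [140. 164.] [705. 134.]
70 [154. 160.] [689. 141.]
75 [169. 155.] [674. 149.]
80 [184. 151.] [658. 156.]
85 [198. 147.] [642. 164.]
```

View pics/tip.png

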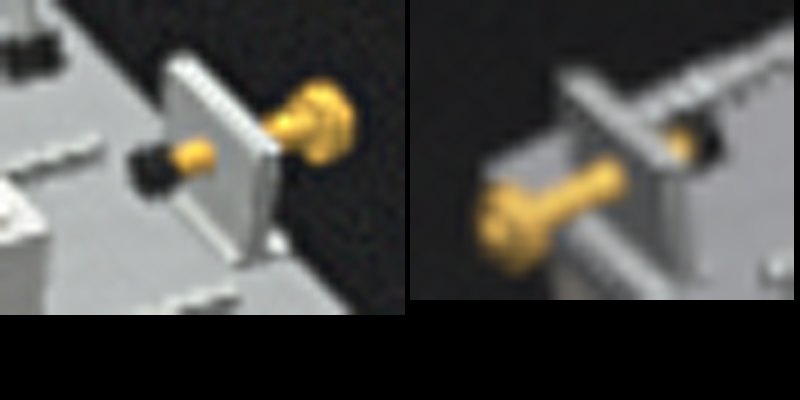

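Tip face seen at about x 64 in the fixture frame (both views), so the gap is about 51 mm. Advancing gently.

Emit:
{"op": "move_arm", "data": {
  "steps": [
    {"tx": 0.004,"ty": -0.001,"tz": 0,"yaw": 0,"hand": 255},
    {"tx": 0.008,"ty": -0.002,"tz": 0,"yaw": 0,"hand": 255},
    {"tx": 0.011,"ty": -0.0025,"tz": 0,"yaw": 0,"hand": 255},
    {"tx": 0.014,"ty": -0.003,"tz": 0,"yaw": 0,"hand": 255},
    {"tx": 0.016,"ty": -0.0035,"tz": 0,"yaw": 0,"hand": 255},
    {"tx": 0.018,"ty": -0.004,"tz": 0,"yaw": 0,"hand": 255},
    {"tx": 0.02,"ty": -0.0045,"tz": 0,"yaw": 0,"hand": 255},
    {"tx": 0.022,"ty": -0.005,"tz": 0,"yaw": 0,"hand": 255}
  ]
}}

```text
time_s: 4.1
tcp_pos: [468.7, -150.4, 111.3]
ee_rot: [[-0.975, 0.22, 0.002], [0.22, 0.975, -0.003], [-0.002, -0.002, -1.0]]
contact_force: [0.3, 0.6, -0.1]
grip_width: 0.0
```

Emit:
{"op": "move_arm", "data": {
  "steps": [
    {"tx": 0.002,"ty": -0.0005,"tz": 0,"yaw": 0,"hand": 255},
    {"tx": 0.004,"ty": -0.001,"tz": 0,"yaw": 0,"hand": 255},
    {"tx": 0.006,"ty": -0.0014,"tz": 0,"yaw": 0,"hand": 255},
    {"tx": 0.008,"ty": -0.0018,"tz": 0,"yaw": 0,"hand": 255},
    {"tx": 0.01,"ty": -0.0023,"tz": 0,"yaw": 0,"hand": 255},
    {"tx": 0.012,"ty": -0.0028,"tz": 0,"yaw": 0,"hand": 255}
  ]
}}

```text
time_s: 4.7
tcp_pos: [480.8, -153.2, 111.3]
ee_rot: [[-0.975, 0.22, 0.002], [0.22, 0.975, -0.003], [-0.002, -0.002, -1.0]]
contact_force: [0.1, 0.5, -0.4]
grip_width: 0.001
```

```bash
python3 look.py l2
```

```text
4.7 [ 480.8 -153.2  111.3] [ 0.06  0.5  -0.42]
```

View pics/l2.png

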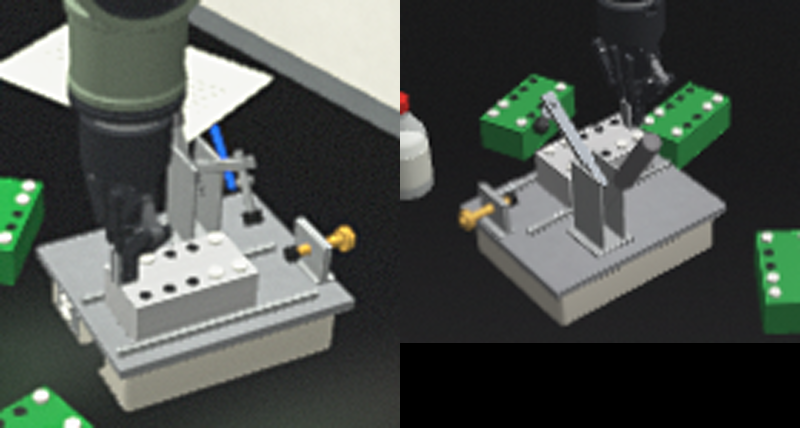

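```bash
python3 - <<'E'
from h import *
import cv2
s=bot.observe()
a=bot.capture("side")[205:265,260:335,::-1];b=bot.capture("wrist")[:,:,::-1]
cv2.imwrite("pics/l3.png",cv2.resize(a,None,fx=8,fy=8,interpolation=2))
cv2.imwrite("pics/l3w.png",cv2.resize(b,None,fx=1.5,fy=1.5,interpolation=2))
t=s["tcp_pos"]-[0,0,25]; print(((proj("side",t)-[260,205])*8+4).round(), s["contact_force"])
E
```

```text
[181. 300.] [-0.04714535 -0.43365993  0.24418243]
```

View pics/l3.png

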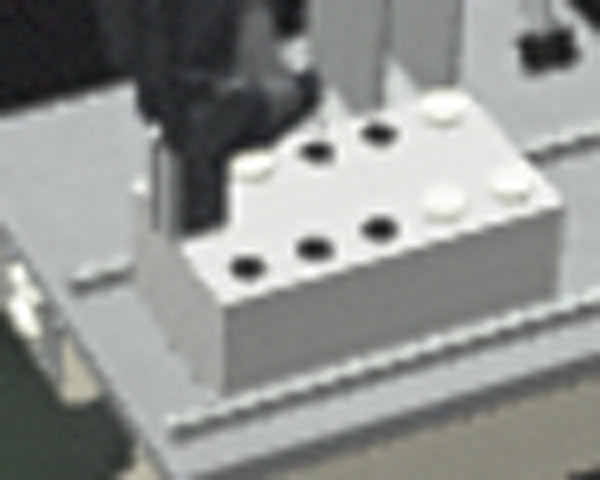

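View pics/l3w.png

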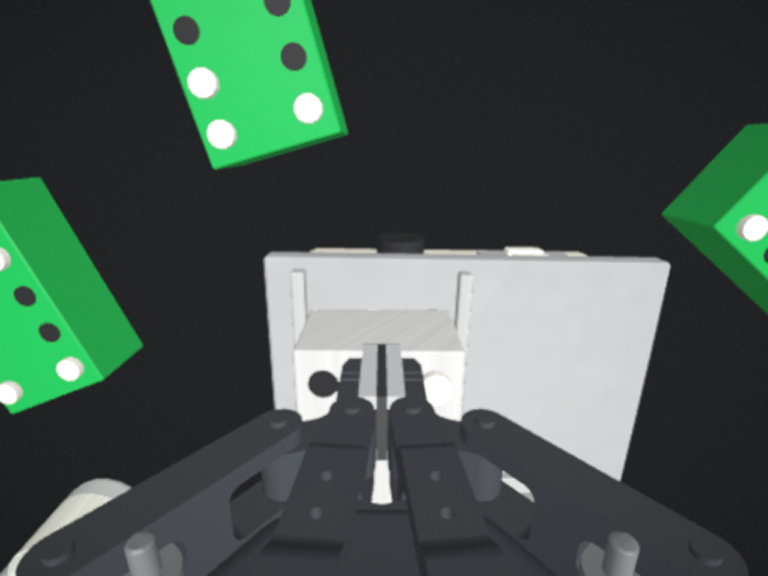

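```bash
python3 - <<'E'
from h import *
for t in ([446.1,-144.9,110.7],[480.8,-153.2,111.3]):
  for dz in (25,15,5,-5):
    p=np.array(t)-[0,0,dz]
    a=proj("side",p);b=proj("scene",p)
    print(dz,((a-[240,135])*2.857).round(),((b-[140,130])*2.857+[400,0]).round(),((a-[260,205])*8+4).round())
import cv2
a=cv2.imread("pics/l1.png")[200:360,20:220];cv2.imwrite("pics/l1z.png",cv2.resize(a,None,fx=4,fy=3.75,interpolation=2)[:600])
E
```

```text
25 [ 83. 317.] [656. 134.] [ 77. 332.]
15 [ 83. 308.] [656. 127.] [ 77. 308.]
5 [ 83. 300.] [656. 120.] [ 77. 283.]
-5 [ 83. 291.] [656. 113.] [ 77. 258.]
25 [120. 306.] [632. 145.] [180. 301.]
15 [120. 297.] [632. 138.] [181. 276.]
5 [120. 288.] [632. 131.] [181. 251.]
-5 [121. 279.] [632. 124.] [182. 226.]
```

View pics/l1z.png

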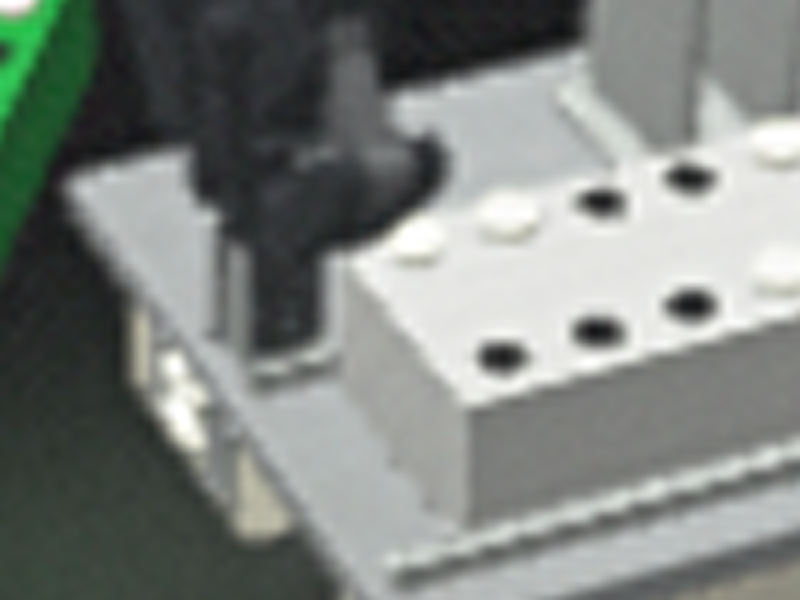

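The tips seem to sit higher than the text implies, since they are passing over the block's rear edge. I'll back off, lower in small steps and feel for the deck.

Emit:
{"op": "move_arm", "data": {
  "steps": [
    {"tx": -0.012,"ty": 0.003,"tz": 0.0,"yaw": 0,"hand": 255},
    {"tx": -0.024,"ty": 0.0055,"tz": 0.0,"yaw": 0,"hand": 255},
    {"tx": -0.036,"ty": 0.008,"tz": 0.0,"yaw": 0,"hand": 255},
    {"tx": -0.036,"ty": 0.008,"tz": 0.0,"yaw": 0,"hand": 255},
    {"tx": -0.036,"ty": 0.008,"tz": 0.0,"yaw": 0,"hand": 255}
  ]
}}

```text
time_s: 5.4
tcp_pos: [445.0, -145.2, 111.5]
ee_rot: [[-0.975, 0.22, 0.002], [0.22, 0.975, -0.003], [-0.003, -0.002, -1.0]]
contact_force: [0.2, -0.6, 0.3]
grip_width: 0.0
```

```bash
python3 - <<'E'
from h import *
import cv2
s=bot.observe();print(s["time_s"],s["tcp_pos"],s["contact_force"])
a=bot.capture("side")[195:270,240:340,::-1]
cv2.imwrite("pics/l4.png",cv2.resize(a,None,fx=8,fy=8,interpolation=2))
for dx in (11,0,-11):
  for h in (-5,5,15,25):
    p=s["tcp_pos"]+s["ee_rot"]@np.array([dx,0,h]);print(dx,h,((proj("side",p)-[240,195])*8+4).round())
E
```

```text
5.4 [ 444.99167121 -145.16876398  111.49654618] [ 0.24880131 -0.5680302   0.31856687]
11 -5 [202. 347.]
11 5 [202. 372.]
11 15 [202. 397.]
11 25 [203. 422.]
0 -5 [234. 338.]
0 5 [234. 363.]
0 15 [235. 388.]
0 25 [235. 412.]
-11 -5 [267. 328.]
-11 5 [267. 353.]
-11 15 [267. 378.]
-11 25 [267. 403.]
```

View pics/l4.png

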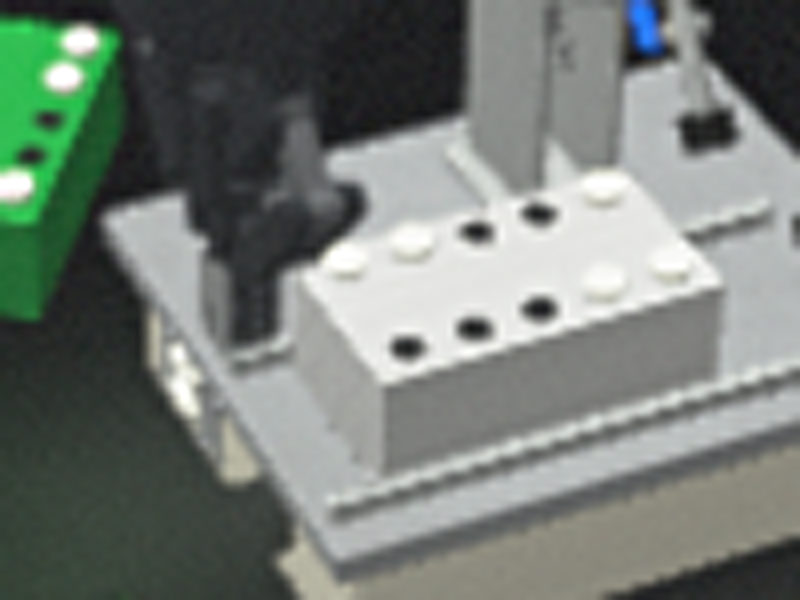

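Emit:
{"op": "move_arm", "data": {
  "steps": [
    {"tx": 0,"ty": 0,"tz": -0.004,"yaw": 0,"hand": 255},
    {"tx": 0,"ty": 0,"tz": -0.008,"yaw": 0,"hand": 255},
    {"tx": 0,"ty": 0,"tz": -0.01,"yaw": 0,"hand": 255},
    {"tx": 0,"ty": 0,"tz": -0.012,"yaw": 0,"hand": 255},
    {"tx": 0,"ty": 0,"tz": -0.013,"yaw": 0,"hand": 255},
    {"tx": 0,"ty": 0,"tz": -0.014,"yaw": 0,"hand": 255}
  ]
}}

```text
time_s: 6.05
tcp_pos: [445.2, -145.2, 97.4]
ee_rot: [[-0.975, 0.22, 0.003], [0.22, 0.975, -0.003], [-0.003, -0.002, -1.0]]
contact_force: [-0.4, 0.4, -0.3]
grip_width: 0.004
```

Emit:
{"op": "move_arm", "data": {
  "steps": [
    {"tx": 0,"ty": 0,"tz": -0.002,"yaw": 0,"hand": 255},
    {"tx": 0,"ty": 0,"tz": -0.004,"yaw": 0,"hand": 255},
    {"tx": 0,"ty": 0,"tz": -0.005,"yaw": 0,"hand": 255},
    {"tx": 0,"ty": 0,"tz": -0.006,"yaw": 0,"hand": 255}
  ]
}}

```text
time_s: 6.45
tcp_pos: [445.2, -145.3, 91.3]
ee_rot: [[-0.975, 0.22, 0.002], [0.22, 0.975, -0.003], [-0.003, -0.002, -1.0]]
contact_force: [0.3, 0.8, 0.3]
grip_width: 0.001
```

```bash
python3 - <<'E'
from h import *
import cv2
s=bot.observe();print(s["time_s"],s["tcp_pos"],s["contact_force"])
a=bot.capture("side")[195:270,240:340,::-1]
cv2.imwrite("pics/l5.png",cv2.resize(a,None,fx=8,fy=8,interpolation=2))
E
```

```text
6.45 [ 445.22128655 -145.26269312   91.27070344] [0.32306595 0.81883685 0.32893746]
```

View pics/l5.png

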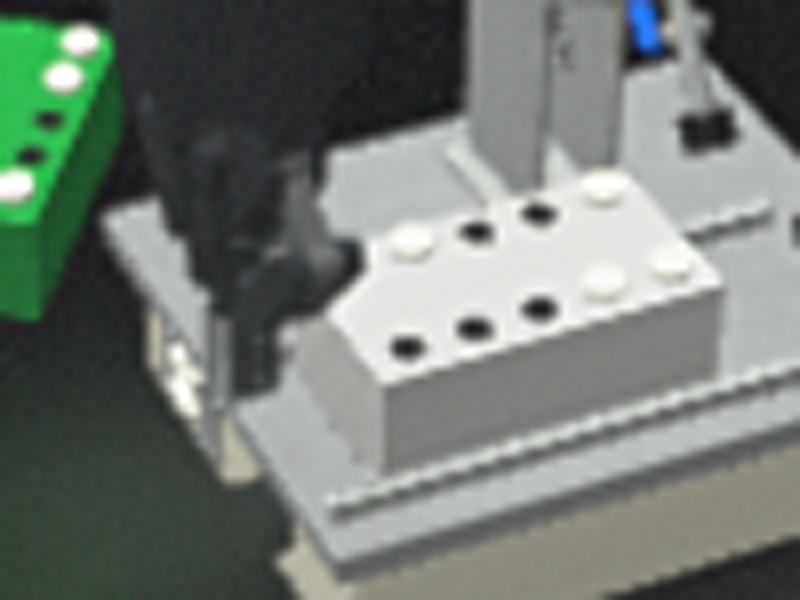

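Emit:
{"op": "move_arm", "data": {
  "steps": [
    {"tx": 0.004,"ty": -0.001,"tz": 0,"yaw": 0,"hand": 255},
    {"tx": 0.008,"ty": -0.002,"tz": 0,"yaw": 0,"hand": 255},
    {"tx": 0.011,"ty": -0.0025,"tz": 0,"yaw": 0,"hand": 255},
    {"tx": 0.014,"ty": -0.003,"tz": 0,"yaw": 0,"hand": 255},
    {"tx": 0.016,"ty": -0.0035,"tz": 0,"yaw": 0,"hand": 255},
    {"tx": 0.018,"ty": -0.004,"tz": 0,"yaw": 0,"hand": 255},
    {"tx": 0.02,"ty": -0.0045,"tz": 0,"yaw": 0,"hand": 255},
    {"tx": 0.022,"ty": -0.005,"tz": 0,"yaw": 0,"hand": 255}
  ]
}}

```text
time_s: 7.3
tcp_pos: [466.8, -150.2, 91.1]
ee_rot: [[-0.975, 0.22, 0.001], [0.22, 0.975, -0.002], [-0.002, -0.002, -1.0]]
contact_force: [-5.6, 1.2, 5.4]
grip_width: -0.004
```

```bash
python3 - <<'E'
from h import *
import cv2
s=bot.observe();print(s["time_s"],s["tcp_pos"],s["contact_force"],s["wrist_torque"])
a=bot.capture("side")[195:270,250:350,::-1];b=bot.capture("scene")[140:200,180:260,::-1]
cv2.imwrite("pics/l6.png",cv2.resize(a,None,fx=8,fy=8,interpolation=2))
cv2.imwrite("pics/l6b.png",cv2.resize(b,None,fx=8,fy=8,interpolation=2))
E
```

```text
7.3 [ 466.79830465 -150.15921978   91.10575042] [-5.63888163  1.20668975  5.3833805 ] [0.14930546 1.12121025 0.04330619]
```

View pics/l6.png

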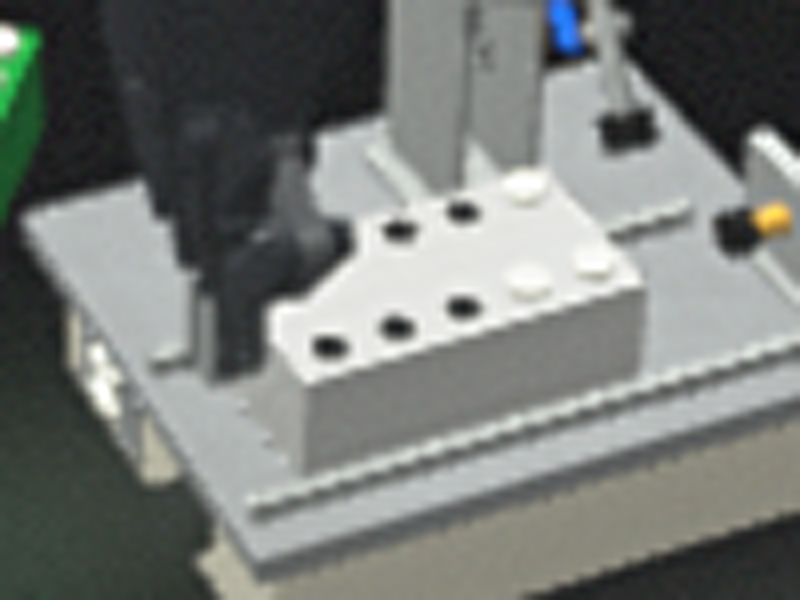

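View pics/l6b.png

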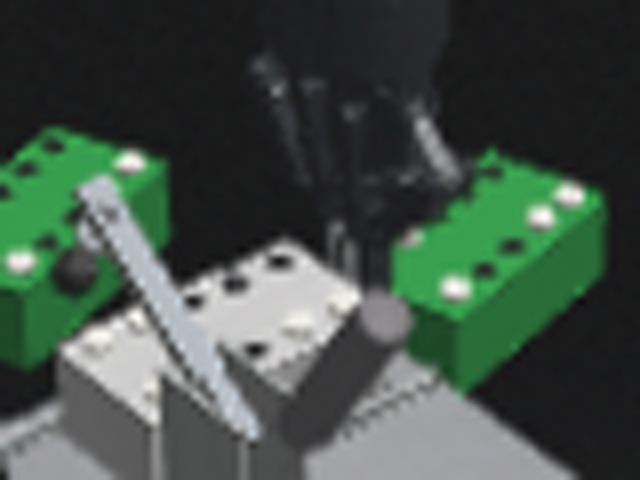

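Emit:
{"op": "move_arm", "data": {
  "steps": [
    {"tx": 0.002,"ty": -0.0005,"tz": 0.0,"yaw": 0,"hand": 255},
    {"tx": 0.004,"ty": -0.0009,"tz": 0.0,"yaw": 0,"hand": 255},
    {"tx": 0.006,"ty": -0.0014,"tz": 0.0,"yaw": 0,"hand": 255},
    {"tx": 0.008,"ty": -0.0018,"tz": 0.0,"yaw": 0,"hand": 255},
    {"tx": 0.01,"ty": -0.0023,"tz": 0.0,"yaw": 0,"hand": 255},
    {"tx": 0.012,"ty": -0.0028,"tz": 0.0,"yaw": 0,"hand": 255}
  ]
}}

```text
time_s: 8.0
tcp_pos: [479.2, -153.1, 91.1]
ee_rot: [[-0.975, 0.22, 0.002], [0.22, 0.975, -0.003], [-0.002, -0.002, -1.0]]
contact_force: [-2.5, -0.2, -0.2]
grip_width: 0.002
```

Emit:
{"op": "move_arm", "data": {
  "steps": [
    {"tx": 0.0025,"ty": -0.0006,"tz": 0.0,"yaw": 0,"hand": 255},
    {"tx": 0.005,"ty": -0.0011,"tz": 0.0,"yaw": 0,"hand": 255},
    {"tx": 0.0075,"ty": -0.0017,"tz": 0.0,"yaw": 0,"hand": 255},
    {"tx": 0.01,"ty": -0.0023,"tz": 0.0,"yaw": 0,"hand": 255},
    {"tx": 0.0125,"ty": -0.0029,"tz": 0.0,"yaw": 0,"hand": 255},
    {"tx": 0.015,"ty": -0.0034,"tz": 0.0,"yaw": 0,"hand": 255},
    {"tx": 0.0175,"ty": -0.004,"tz": 0.0,"yaw": 0,"hand": 255},
    {"tx": 0.02,"ty": -0.0046,"tz": 0.0,"yaw": 0,"hand": 255}
  ]
}}

```text
time_s: 8.8
tcp_pos: [499.4, -157.7, 91.1]
ee_rot: [[-0.975, 0.22, 0.002], [0.22, 0.975, -0.003], [-0.002, -0.002, -1.0]]
contact_force: [-3.3, 1.0, 0.5]
grip_width: -0.001
```

```bash
python3 look.py l7; python3 - <<'E'
import cv2
a=cv2.imread("pics/l7.png")[160:340,60:380];cv2.imwrite("pics/l7z.png",cv2.resize(a,None,fx=2.5,fy=2.5))
E
```

```text
8.8 [ 499.4 -157.7   91.1] [-3.27  0.97  0.45]
```

View pics/l7z.png

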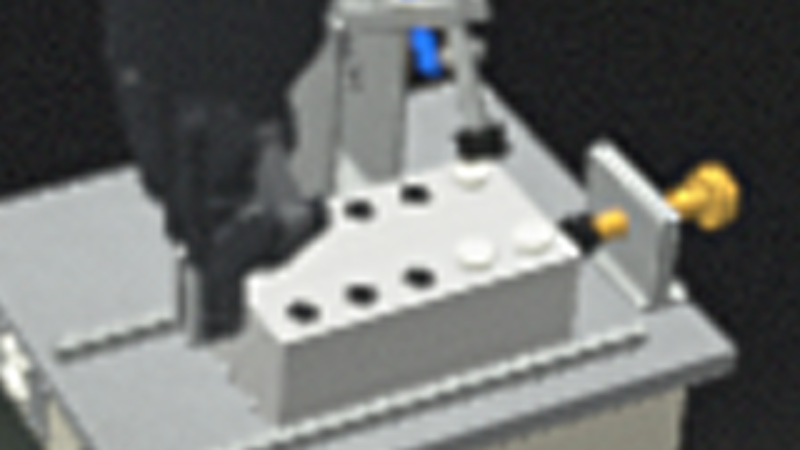

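Still a gap of some mm. Smaller steps now.

Emit:
{"op": "move_arm", "data": {
  "steps": [
    {"tx": 0.0015,"ty": -0.0003,"tz": 0.0,"yaw": 0,"hand": 255},
    {"tx": 0.003,"ty": -0.0007,"tz": 0.0,"yaw": 0,"hand": 255},
    {"tx": 0.0045,"ty": -0.001,"tz": 0.0,"yaw": 0,"hand": 255},
    {"tx": 0.006,"ty": -0.0014,"tz": 0.0,"yaw": 0,"hand": 255}
  ]
}}

```text
time_s: 9.3
tcp_pos: [505.8, -159.2, 91.1]
ee_rot: [[-0.975, 0.22, 0.002], [0.22, 0.975, -0.003], [-0.003, -0.002, -1.0]]
contact_force: [-3.3, 0.8, 2.5]
grip_width: 0.001
```

Emit:
{"op": "move_arm", "data": {
  "steps": [
    {"tx": 0.001,"ty": -0.0002,"tz": 0.0,"yaw": 0,"hand": 255},
    {"tx": 0.002,"ty": -0.0005,"tz": 0.0,"yaw": 0,"hand": 255},
    {"tx": 0.003,"ty": -0.0007,"tz": 0.0,"yaw": 0,"hand": 255}
  ]
}}

```text
time_s: 9.6
tcp_pos: [508.9, -159.9, 91.1]
ee_rot: [[-0.975, 0.22, 0.002], [0.22, 0.975, -0.003], [-0.003, -0.002, -1.0]]
contact_force: [-3.7, 1.2, 2.1]
grip_width: 0.002
```

Emit:
{"op": "move_arm", "data": {
  "steps": [
    {"tx": 0.001,"ty": -0.0002,"tz": 0.0,"yaw": 0,"hand": 255},
    {"tx": 0.002,"ty": -0.0005,"tz": 0.0,"yaw": 0,"hand": 255}
  ]
}}

```text
time_s: 9.8
tcp_pos: [510.9, -160.4, 91.1]
ee_rot: [[-0.975, 0.22, 0.002], [0.22, 0.975, -0.003], [-0.003, -0.002, -1.0]]
contact_force: [-3.8, 1.0, 3.5]
grip_width: 0.001
```

Emit:
{"op": "move_arm", "data": {
  "steps": [
    {"tx": 0.001,"ty": -0.0002,"tz": 0.0,"yaw": 0,"hand": 255},
    {"tx": 0.002,"ty": -0.0005,"tz": 0.0,"yaw": 0,"hand": 255}
  ]
}}

```text
time_s: 10.0
tcp_pos: [513.0, -160.9, 91.1]
ee_rot: [[-0.975, 0.22, 0.002], [0.22, 0.975, -0.003], [-0.003, -0.002, -1.0]]
contact_force: [-2.8, 1.0, 3.0]
grip_width: -0.001
```

Emit:
{"op": "move_arm", "data": {
  "steps": [
    {"tx": 0.001,"ty": -0.0002,"tz": 0.0,"yaw": 0,"hand": 255},
    {"tx": 0.002,"ty": -0.0005,"tz": 0.0,"yaw": 0,"hand": 255}
  ]
}}

```text
time_s: 10.2
tcp_pos: [514.9, -161.4, 91.1]
ee_rot: [[-0.975, 0.22, 0.002], [0.22, 0.975, -0.002], [-0.002, -0.002, -1.0]]
contact_force: [-8.8, 3.5, 7.4]
grip_width: 0.002
```

Emit:
{"op": "move_arm", "data": {
  "steps": [
    {"tx": 0.0002,"ty": 0.0,"tz": 0.0,"yaw": 0,"hand": 255},
    {"tx": 0.0004,"ty": -0.0001,"tz": 0.0,"yaw": 0,"hand": 255}
  ]
}}

```text
time_s: 10.4
tcp_pos: [514.9, -161.4, 91.0]
ee_rot: [[-0.975, 0.22, 0.001], [0.22, 0.975, -0.002], [-0.001, -0.002, -1.0]]
contact_force: [-9.0, 2.9, 7.8]
grip_width: -0.002
```

```bash
python3 look.py l8; python3 - <<'E'
import cv2
a=cv2.imread("pics/l8.png")[160:340,60:380];cv2.imwrite("pics/l8z.png",cv2.resize(a,None,fx=2.5,fy=2.5))
E
```

```text
10.4 [ 514.9 -161.4   91. ] [-9.    2.89  7.83]
```

View pics/l8z.png

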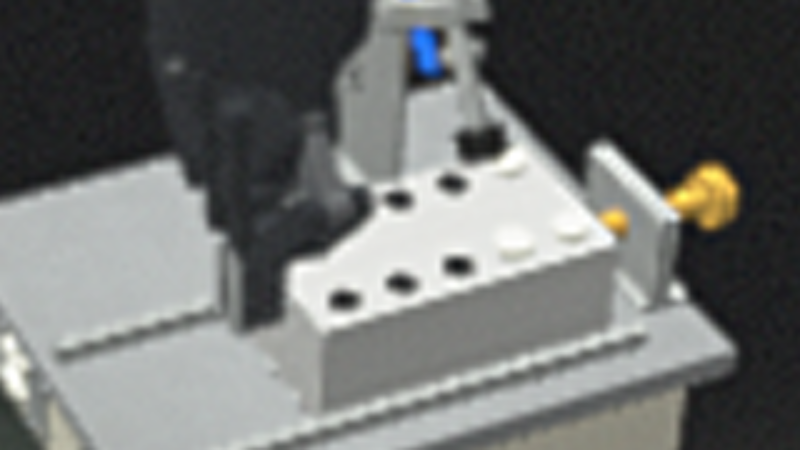

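Home is felt: force rose from about 3 to 9 N, and the black tip is hidden against the block at (590,235). Retreating.

Emit:
{"op": "move_arm", "data": {
  "steps": [
    {"tx": -0.003,"ty": 0.0007,"tz": 0.0,"yaw": 0,"hand": 255},
    {"tx": -0.01,"ty": 0.0023,"tz": 0.0,"yaw": 0,"hand": 255},
    {"tx": -0.025,"ty": 0.0057,"tz": 0.0,"yaw": 0,"hand": 255},
    {"tx": -0.035,"ty": 0.008,"tz": 0.025,"yaw": 0,"hand": 255},
    {"tx": -0.04,"ty": 0.009,"tz": 0.07,"yaw": 0,"hand": 255},
    {"tx": -0.04,"ty": 0.009,"tz": 0.115,"yaw": 0,"hand": 255},
    {"tx": -0.04,"ty": 0.009,"tz": 0.16,"yaw": 0,"hand": 255},
    {"tx": -0.04,"ty": 0.009,"tz": 0.2,"yaw": 0,"hand": 255}
  ]
}}

```text
time_s: 11.3
tcp_pos: [474.6, -152.5, 293.4]
ee_rot: [[-0.975, 0.22, 0.003], [0.22, 0.975, -0.002], [-0.003, -0.002, -1.0]]
contact_force: [0.7, 0.5, -0.8]
grip_width: 0.007
```

```bash
python3 - <<'E'
from h import *
import cv2
s=bot.observe();print(s["time_s"],s["tcp_pos"],s["contact_force"],s["q"].round(2))
a=bot.capture("side")[130:270,250:390,::-1]
cv2.imwrite("pics/l9.png",cv2.resize(a,None,fx=4.2,fy=4.2,interpolation=2))
b=bot.capture("scene")[130:250,140:280,::-1]
cv2.imwrite("pics/l9b.png",cv2.resize(b,None,fx=5,fy=5,interpolation=2))
F=[582.1,-177,np.radians(-12.9)]
for d in (62,115,157):
  p=f2w(F,(15,100+d*np.cos(1),118+d*np.sin(1)))
  print(d,p.round(1),((proj("side",p)-[250,130])*4.2+2.1).round(),((proj("scene",p)-[140,130])*5+2.5).round())
E
```

```text
11.3 [ 474.62217835 -152.45537299  293.39339473] [ 0.68647541  0.53878032 -0.75934395] [-0.2   0.26  0.48  1.86 -0.14  1.05  1.69]
62 [626.5 -50.2 170.2] [214. 204.] [387. 317.]
115 [632.9 -22.3 214.8] [196. 124.] [416. 278.]
157 [ 6.380e+02 -2.000e-01  2.501e+02] [181.  61.] [441. 245.]
```

View pics/l9.png

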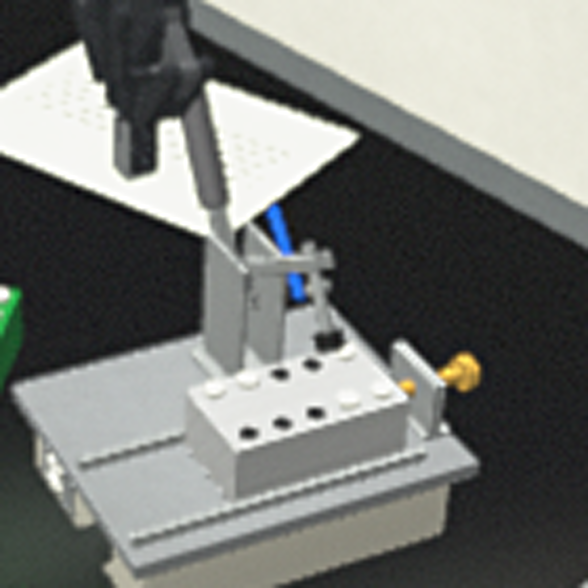

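View pics/l9b.png

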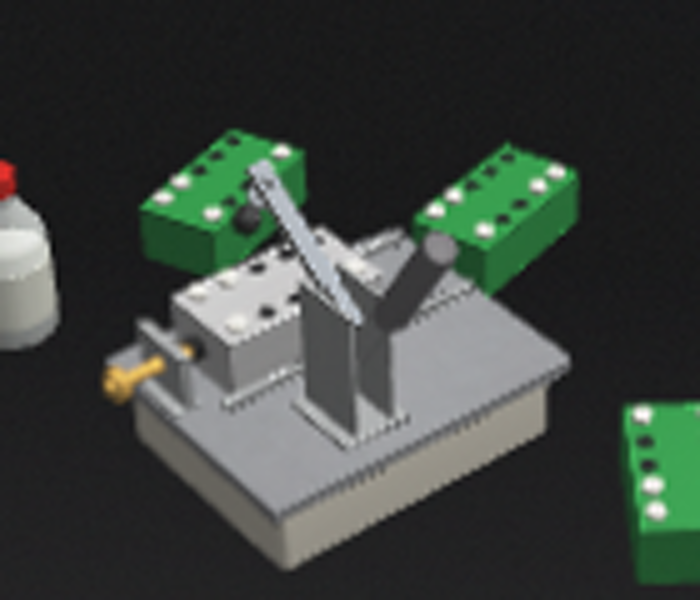

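Block sits against the tip (scene crop about (195,350)) and stayed there. Now to the handle, turning -90° so that the links clear it.

Emit:
{"op": "move_arm", "data": {
  "steps": [
    {"tx": 0.01,"ty": 0.007,"tz": 0.0,"yaw": -8,"hand": 255},
    {"tx": 0.03,"ty": 0.02,"tz": 0.0,"yaw": -16,"hand": 255},
    {"tx": 0.055,"ty": 0.036,"tz": 0.0,"yaw": -24,"hand": 255},
    {"tx": 0.08,"ty": 0.052,"tz": 0.0,"yaw": -32,"hand": 255},
    {"tx": 0.105,"ty": 0.069,"tz": 0.0,"yaw": -40,"hand": 255},
    {"tx": 0.125,"ty": 0.082,"tz": 0.0,"yaw": -48,"hand": 255},
    {"tx": 0.14,"ty": 0.092,"tz": 0.0,"yaw": -56,"hand": 255},
    {"tx": 0.151,"ty": 0.099,"tz": 0.0,"yaw": -64,"hand": 255}
  ]
}}

```text
time_s: 12.2
tcp_pos: [628.2, -52.9, 294.8]
ee_rot: [[-0.225, 0.974, 0.001], [0.974, 0.225, -0.009], [-0.009, -0.001, -1.0]]
contact_force: [-0.6, -0.5, -0.4]
grip_width: -0.001
```

Emit:
{"op": "move_arm", "data": {
  "steps": [
    {"tx": 0.0,"ty": 0.0,"tz": 0.0,"yaw": -8,"hand": 255},
    {"tx": 0.0,"ty": 0.0,"tz": 0.0,"yaw": -16,"hand": 255},
    {"tx": 0.0,"ty": 0.0,"tz": 0.0,"yaw": -24,"hand": 255},
    {"tx": 0.0,"ty": 0.0,"tz": 0.0,"yaw": -26,"hand": 255},
    {"tx": 0.0,"ty": 0.0,"tz": 0.0,"yaw": -26,"hand": 255}
  ]
}}

```text
time_s: 12.7
tcp_pos: [628.1, -52.8, 294.4]
ee_rot: [[0.223, 0.975, -0.003], [0.975, -0.223, -0.009], [-0.01, -0.001, -1.0]]
contact_force: [0.5, -0.4, 0.2]
grip_width: 0.0
```

```bash
cat > look2.py <<'E'
from h import *
import cv2,sys
n=sys.argv[1]
s=bot.observe();print(s["time_s"],s["tcp_pos"].round(1),s["contact_force"].round(2),s["q"].round(2))
a=bot.capture("side")[110:260,260:360,::-1];b=bot.capture("scene")[110:230,160:260,::-1]
o=np.zeros((600,800,3),np.uint8);o[:,:400]=cv2.resize(a,(400,600),interpolation=2);o[:480,400:]=cv2.resize(b,(400,480),interpolation=2);cv2.imwrite(f"pics/{n}.png",o)
F=[582.1,-177,np.radians(-12.9)]
c,sn=np.cos(F[2]),np.sin(F[2]);d=s["tcp_pos"][:2]-F[:2];print("fixture xy",c*d[0]+sn*d[1],-sn*d[0]+c*d[1])
for h in (-4,25):
  p=s["tcp_pos"]+[0,0,-h];print(h,((proj("side",p)-[260,110])*4+2).round(),((proj("scene",p)-[160,110])*4+2+[400,0]).round())
E
python3 look2.py m1
```

```text
12.7 [628.1 -52.8 294.4] [ 0.48 -0.39  0.24] [-0.5   0.59  0.79  1.53 -0.42  1.21  0.13]
fixture xy 17.10111488714373 131.28350328657822
-4 [176. 106.] [621. 185.]
25 [174. 146.] [622. 220.]
```

View pics/m1.png

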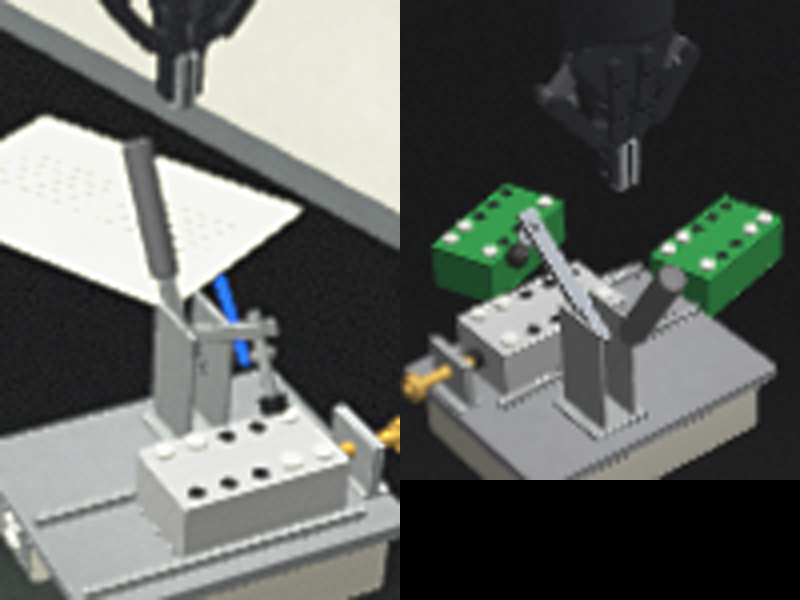

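Tip seen at side (176,103) and scene (622,188). Both put it about 4 mm behind the TCP, not 25 mm ahead. Lowering it to the handle's inner upper side.

Emit:
{"op": "move_arm", "data": {
  "steps": [
    {"tx": -0.001,"ty": 0.0,"tz": -0.02,"yaw": 0,"hand": 255},
    {"tx": -0.002,"ty": 0.0,"tz": -0.04,"yaw": 0,"hand": 255},
    {"tx": -0.002,"ty": 0.0,"tz": -0.057,"yaw": 0,"hand": 255},
    {"tx": -0.002,"ty": 0.0,"tz": -0.07,"yaw": 0,"hand": 255},
    {"tx": -0.002,"ty": 0.0,"tz": -0.076,"yaw": 0,"hand": 255},
    {"tx": -0.002,"ty": 0.0,"tz": -0.076,"yaw": 0,"hand": 255}
  ]
}}

```text
time_s: 13.4
tcp_pos: [626.0, -53.0, 218.3]
ee_rot: [[0.221, 0.975, -0.003], [0.975, -0.221, -0.009], [-0.009, -0.001, -1.0]]
contact_force: [0.0, -1.1, 0.1]
grip_width: 0.001
```

```bash
python3 look2.py m2
```

```text
13.4 [626.  -53.  218.3] [ 0.02 -1.06  0.05] [-0.48  0.65  0.74  1.62 -0.48  1.06  0.18]
fixture xy 15.109431192534633 130.71309814878114
-4 [169. 209.] [625. 274.]
25 [167. 247.] [627. 306.]
```

View pics/m2.png

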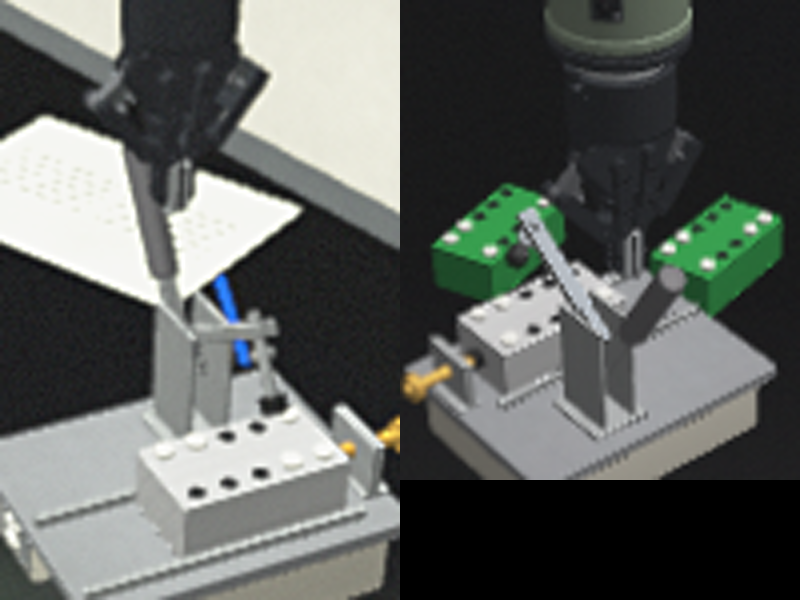

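Emit:
{"op": "move_arm", "data": {
  "steps": [
    {"tx": 0.0007,"ty": 0.003,"tz": 0.0,"yaw": 0,"hand": 255},
    {"tx": 0.0013,"ty": 0.006,"tz": 0.0,"yaw": 0,"hand": 255},
    {"tx": 0.0018,"ty": 0.008,"tz": 0.0,"yaw": 0,"hand": 255},
    {"tx": 0.0022,"ty": 0.01,"tz": 0.0,"yaw": 0,"hand": 255}
  ]
}}

```text
time_s: 13.9
tcp_pos: [628.8, -42.8, 219.4]
ee_rot: [[0.221, 0.975, -0.002], [0.975, -0.221, -0.009], [-0.009, 0.0, -1.0]]
contact_force: [0.2, 0.5, 0.8]
grip_width: -0.002
```

Emit:
{"op": "move_arm", "data": {
  "steps": [
    {"tx": 0.0003,"ty": 0.0015,"tz": 0.0,"yaw": 0,"hand": 255},
    {"tx": 0.0007,"ty": 0.003,"tz": 0.0,"yaw": 0,"hand": 255}
  ]
}}

```text
time_s: 14.1
tcp_pos: [629.5, -39.5, 219.4]
ee_rot: [[0.221, 0.975, -0.002], [0.975, -0.221, -0.009], [-0.009, 0.0, -1.0]]
contact_force: [0.4, -0.1, 0.5]
grip_width: 0.003
```

Emit:
{"op": "move_arm", "data": {
  "steps": [
    {"tx": 0.0003,"ty": 0.0015,"tz": 0.0,"yaw": 0,"hand": 255},
    {"tx": 0.0007,"ty": 0.003,"tz": 0.0,"yaw": 0,"hand": 255}
  ]
}}

```text
time_s: 14.3
tcp_pos: [630.2, -36.6, 219.4]
ee_rot: [[0.221, 0.975, -0.002], [0.975, -0.221, -0.009], [-0.009, 0.0, -1.0]]
contact_force: [-0.2, -3.0, 0.7]
grip_width: -0.001
```

Emit:
{"op": "move_arm", "data": {
  "steps": [
    {"tx": 0.0003,"ty": 0.0015,"tz": 0.0,"yaw": 0,"hand": 255},
    {"tx": 0.0007,"ty": 0.003,"tz": 0.0,"yaw": 0,"hand": 255}
  ]
}}

```text
time_s: 14.5
tcp_pos: [630.8, -34.0, 219.4]
ee_rot: [[0.222, 0.975, -0.002], [0.975, -0.222, -0.01], [-0.01, 0.0, -1.0]]
contact_force: [-1.2, -2.9, 0.2]
grip_width: -0.001
```

```bash
python3 look2.py m3
```

```text
14.5 [630.8 -34.  219.4] [-1.19 -2.91  0.22] [-0.51  0.65  0.75  1.61 -0.48  1.07  0.15]
fixture xy 15.549717708238386 150.22886015278513
-4 [156. 195.] [642. 285.]
25 [154. 232.] [643. 318.]
```

View pics/m3.png

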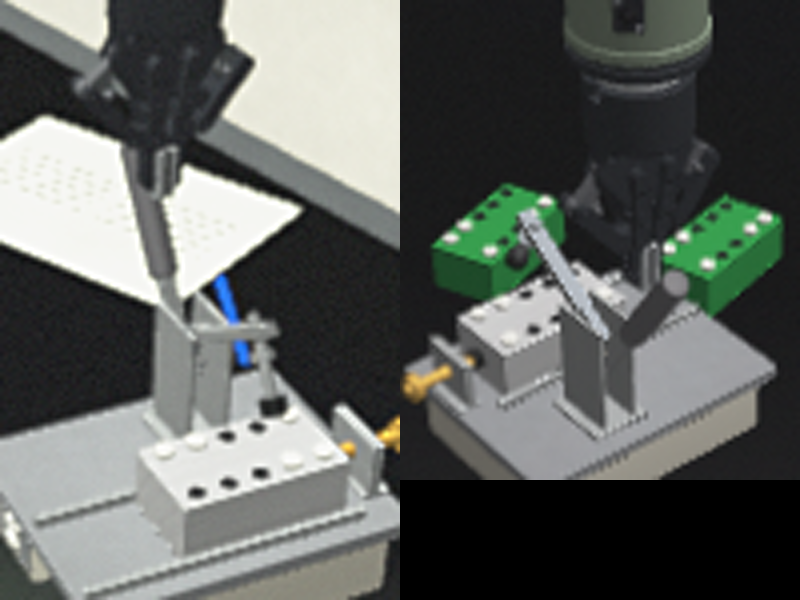

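Contact felt at 3 N (contact near 123 mm from the pivot). Following the arc down.

Emit:
{"op": "move_arm", "data": {
  "steps": [
    {"tx": 0.0007,"ty": 0.0031,"tz": -0.002,"yaw": 0,"hand": 255},
    {"tx": 0.0014,"ty": 0.006,"tz": -0.004,"yaw": 0,"hand": 255},
    {"tx": 0.002,"ty": 0.0087,"tz": -0.0058,"yaw": 0,"hand": 255},
    {"tx": 0.0025,"ty": 0.011,"tz": -0.0073,"yaw": 0,"hand": 255},
    {"tx": 0.003,"ty": 0.0134,"tz": -0.0092,"yaw": 0,"hand": 255},
    {"tx": 0.0036,"ty": 0.0157,"tz": -0.0111,"yaw": 0,"hand": 255},
    {"tx": 0.0041,"ty": 0.018,"tz": -0.013,"yaw": 0,"hand": 255},
    {"tx": 0.0046,"ty": 0.0203,"tz": -0.015,"yaw": 0,"hand": 255}
  ]
}}

```text
time_s: 15.4
tcp_pos: [635.6, -13.1, 204.3]
ee_rot: [[0.221, 0.975, -0.002], [0.975, -0.221, -0.009], [-0.009, 0.0, -1.0]]
contact_force: [0.0, -3.1, 1.9]
grip_width: 0.001
```

Emit:
{"op": "move_arm", "data": {
  "steps": [
    {"tx": 0.0005,"ty": 0.0021,"tz": -0.0021,"yaw": 0,"hand": 255},
    {"tx": 0.001,"ty": 0.0042,"tz": -0.0043,"yaw": 0,"hand": 255},
    {"tx": 0.0015,"ty": 0.0064,"tz": -0.0065,"yaw": 0,"hand": 255},
    {"tx": 0.0019,"ty": 0.0085,"tz": -0.0087,"yaw": 0,"hand": 255},
    {"tx": 0.0024,"ty": 0.0105,"tz": -0.011,"yaw": 0,"hand": 255},
    {"tx": 0.0028,"ty": 0.0124,"tz": -0.0134,"yaw": 0,"hand": 255},
    {"tx": 0.0033,"ty": 0.0143,"tz": -0.0158,"yaw": 0,"hand": 255},
    {"tx": 0.0037,"ty": 0.0161,"tz": -0.0181,"yaw": 0,"hand": 255}
  ]
}}

```text
time_s: 16.2
tcp_pos: [639.4, 3.3, 186.0]
ee_rot: [[0.221, 0.975, -0.002], [0.975, -0.221, -0.009], [-0.009, 0.0, -1.0]]
contact_force: [1.7, -0.4, 4.0]
grip_width: -0.002
```

```bash
python3 look2.py m4
```

```text
16.2 [639.4   3.3 186. ] [ 1.65 -0.39  3.98] [-0.55  0.7   0.72  1.62 -0.51  1.02  0.11]
fixture xy 15.639581865016964 188.53234065872653
-4 [129. 212.] [676. 348.]
25 [128. 247.] [677. 380.]
```

View pics/m4.png

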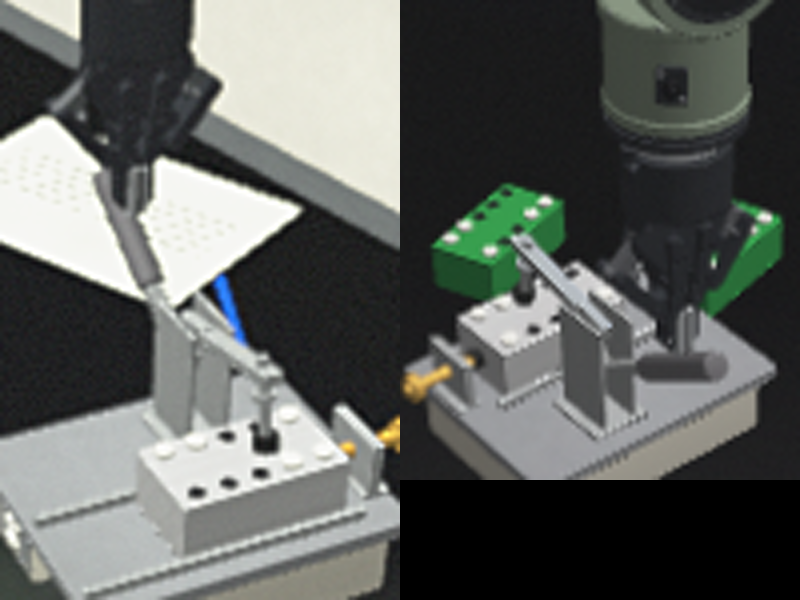

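Emit:
{"op": "move_arm", "data": {
  "steps": [
    {"tx": 0.0002,"ty": 0.0011,"tz": -0.0017,"yaw": 0,"hand": 255},
    {"tx": 0.0005,"ty": 0.0022,"tz": -0.0034,"yaw": 0,"hand": 255},
    {"tx": 0.0008,"ty": 0.0033,"tz": -0.0051,"yaw": 0,"hand": 255},
    {"tx": 0.001,"ty": 0.0044,"tz": -0.0068,"yaw": 0,"hand": 255},
    {"tx": 0.0013,"ty": 0.0055,"tz": -0.0085,"yaw": 0,"hand": 255},
    {"tx": 0.0015,"ty": 0.0066,"tz": -0.0102,"yaw": 0,"hand": 255}
  ]
}}

```text
time_s: 16.9
tcp_pos: [640.7, 10.2, 175.4]
ee_rot: [[0.221, 0.975, -0.002], [0.975, -0.221, -0.009], [-0.009, -0.0, -1.0]]
contact_force: [1.5, -0.1, 3.4]
grip_width: 0.004
```

Emit:
{"op": "move_arm", "data": {
  "steps": [
    {"tx": 0.0002,"ty": 0.001,"tz": -0.0018,"yaw": 0,"hand": 255},
    {"tx": 0.0004,"ty": 0.0019,"tz": -0.0036,"yaw": 0,"hand": 255},
    {"tx": 0.0006,"ty": 0.0028,"tz": -0.0054,"yaw": 0,"hand": 255},
    {"tx": 0.0008,"ty": 0.0037,"tz": -0.0072,"yaw": 0,"hand": 255},
    {"tx": 0.001,"ty": 0.0047,"tz": -0.009,"yaw": 0,"hand": 255},
    {"tx": 0.0013,"ty": 0.0056,"tz": -0.0108,"yaw": 0,"hand": 255}
  ]
}}

```text
time_s: 17.5
tcp_pos: [642.1, 15.6, 164.7]
ee_rot: [[0.221, 0.975, -0.002], [0.975, -0.221, -0.009], [-0.009, 0.0, -1.0]]
contact_force: [0.3, -1.0, 7.6]
grip_width: 0.004
```

Now a≈0.38. Through the peak slowly.

Emit:
{"op": "move_arm", "data": {
  "steps": [
    {"tx": 0.0002,"ty": 0.0008,"tz": -0.0019,"yaw": 0,"hand": 255},
    {"tx": 0.0003,"ty": 0.0015,"tz": -0.0038,"yaw": 0,"hand": 255},
    {"tx": 0.0005,"ty": 0.0023,"tz": -0.0057,"yaw": 0,"hand": 255},
    {"tx": 0.0007,"ty": 0.003,"tz": -0.0076,"yaw": 0,"hand": 255},
    {"tx": 0.0009,"ty": 0.0038,"tz": -0.0095,"yaw": 0,"hand": 255},
    {"tx": 0.001,"ty": 0.0045,"tz": -0.0114,"yaw": 0,"hand": 255}
  ]
}}

```text
time_s: 18.1
tcp_pos: [643.3, 20.1, 153.6]
ee_rot: [[0.221, 0.975, -0.001], [0.975, -0.221, -0.009], [-0.009, 0.001, -1.0]]
contact_force: [0.5, -0.2, 10.2]
grip_width: -0.003
```

Emit:
{"op": "move_arm", "data": {
  "steps": [
    {"tx": 0.0001,"ty": 0.0006,"tz": -0.002,"yaw": 0,"hand": 255},
    {"tx": 0.0003,"ty": 0.0011,"tz": -0.004,"yaw": 0,"hand": 255},
    {"tx": 0.0004,"ty": 0.0017,"tz": -0.006,"yaw": 0,"hand": 255},
    {"tx": 0.0005,"ty": 0.0023,"tz": -0.008,"yaw": 0,"hand": 255},
    {"tx": 0.0007,"ty": 0.0029,"tz": -0.01,"yaw": 0,"hand": 255},
    {"tx": 0.0008,"ty": 0.0034,"tz": -0.0118,"yaw": 0,"hand": 255}
  ]
}}

```text
time_s: 18.7
tcp_pos: [644.2, 23.5, 142.0]
ee_rot: [[0.221, 0.975, -0.001], [0.975, -0.221, -0.009], [-0.009, 0.001, -1.0]]
contact_force: [-0.9, 1.6, 8.4]
grip_width: 0.001
```

```bash
python3 look2.py m5
```

```text
18.7 [644.2  23.5 142. ] [-0.91  1.59  8.39] [-0.55  0.76  0.68  1.64 -0.55  0.95  0.11]
fixture xy 15.802849376026032 209.29672989632326
-4 [115. 251.] [695. 410.]
25 [114. 285.] [695. 441.]
```

View pics/m5.png

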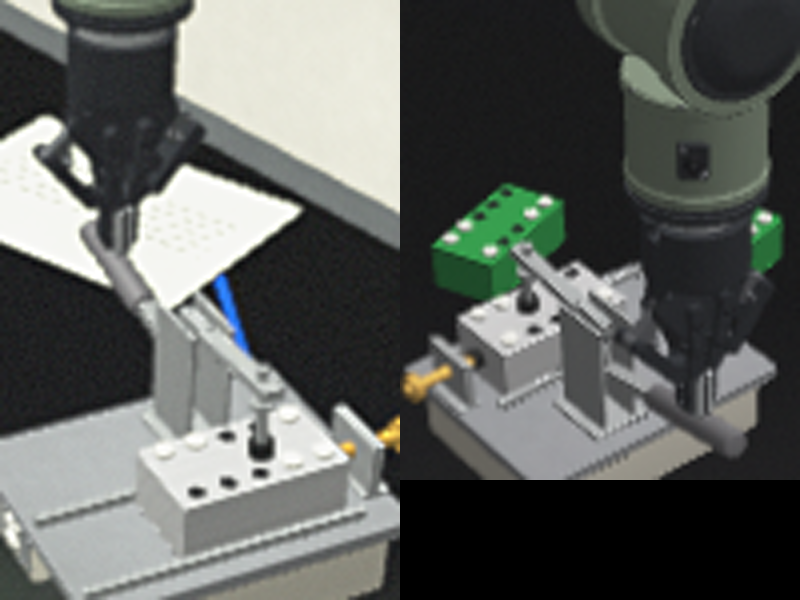

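Emit:
{"op": "move_arm", "data": {
  "steps": [
    {"tx": 0.0001,"ty": 0.0004,"tz": -0.002,"yaw": 0,"hand": 255},
    {"tx": 0.0002,"ty": 0.0008,"tz": -0.004,"yaw": 0,"hand": 255},
    {"tx": 0.0003,"ty": 0.0012,"tz": -0.006,"yaw": 0,"hand": 255},
    {"tx": 0.0003,"ty": 0.0014,"tz": -0.008,"yaw": 0,"hand": 255},
    {"tx": 0.0004,"ty": 0.0017,"tz": -0.01,"yaw": 0,"hand": 255}
  ]
}}

```text
time_s: 19.3
tcp_pos: [644.5, 25.6, 131.7]
ee_rot: [[0.221, 0.975, -0.001], [0.975, -0.221, -0.009], [-0.009, 0.0, -1.0]]
contact_force: [1.1, 1.3, 4.5]
grip_width: -0.001
```

Emit:
{"op": "move_arm", "data": {
  "steps": [
    {"tx": 0.0,"ty": 0.0001,"tz": -0.0015,"yaw": 0,"hand": 255},
    {"tx": 0.0,"ty": 0.0002,"tz": -0.003,"yaw": 0,"hand": 255}
  ]
}}

```text
time_s: 19.5
tcp_pos: [644.5, 26.0, 128.4]
ee_rot: [[0.221, 0.975, -0.002], [0.975, -0.221, -0.009], [-0.009, 0.0, -1.0]]
contact_force: [0.9, 2.1, 1.6]
grip_width: 0.004
```

Emit:
{"op": "move_arm", "data": {
  "steps": [
    {"tx": 0.0,"ty": 0.0,"tz": -0.0012,"yaw": 0,"hand": 255},
    {"tx": 0.0,"ty": 0.0,"tz": -0.0025,"yaw": 0,"hand": 255}
  ]
}}

```text
time_s: 19.7
tcp_pos: [644.3, 25.9, 125.6]
ee_rot: [[0.221, 0.975, -0.002], [0.975, -0.221, -0.009], [-0.009, -0.0, -1.0]]
contact_force: [0.5, 0.6, 0.7]
grip_width: 0.0
```

Emit:
{"op": "move_arm", "data": {
  "steps": [
    {"tx": 0.0,"ty": 0.0,"tz": -0.0012,"yaw": 0,"hand": 255},
    {"tx": 0.0,"ty": 0.0,"tz": -0.0025,"yaw": 0,"hand": 255}
  ]
}}

```text
time_s: 19.9
tcp_pos: [644.0, 25.8, 122.8]
ee_rot: [[0.221, 0.975, -0.003], [0.975, -0.221, -0.009], [-0.009, -0.001, -1.0]]
contact_force: [0.2, -0.5, 0.7]
grip_width: 0.002
```

Emit:
{"op": "move_arm", "data": {
  "steps": [
    {"tx": 0.0,"ty": 0.0,"tz": -0.001,"yaw": 0,"hand": 255},
    {"tx": 0.0,"ty": 0.0,"tz": -0.002,"yaw": 0,"hand": 255}
  ]
}}

```text
time_s: 20.1
tcp_pos: [644.0, 25.8, 120.8]
ee_rot: [[0.221, 0.975, -0.003], [0.975, -0.221, -0.009], [-0.009, -0.001, -1.0]]
contact_force: [-0.9, 0.3, 5.0]
grip_width: 0.004
```

Emit:
{"op": "move_arm", "data": {
  "steps": [
    {"tx": 0.0,"ty": 0.0,"tz": -0.001,"yaw": 0,"hand": 255},
    {"tx": 0.0,"ty": 0.0,"tz": -0.002,"yaw": 0,"hand": 255}
  ]
}}

```text
time_s: 20.3
tcp_pos: [644.2, 26.0, 119.2]
ee_rot: [[0.221, 0.975, -0.002], [0.975, -0.221, -0.008], [-0.009, -0.0, -1.0]]
contact_force: [-2.9, 1.7, 12.2]
grip_width: 0.003
```

```bash
python3 look2.py m6
```

```text
20.3 [644.2  26.  119.2] [-2.89  1.65 12.24] [-0.54  0.78  0.66  1.65 -0.57  0.91  0.12]
fixture xy 15.262967916579662 211.71045362279207
-4 [112. 277.] [698. 436.]
25 [111. 310.] [698. 466.]
```

View pics/m6.png

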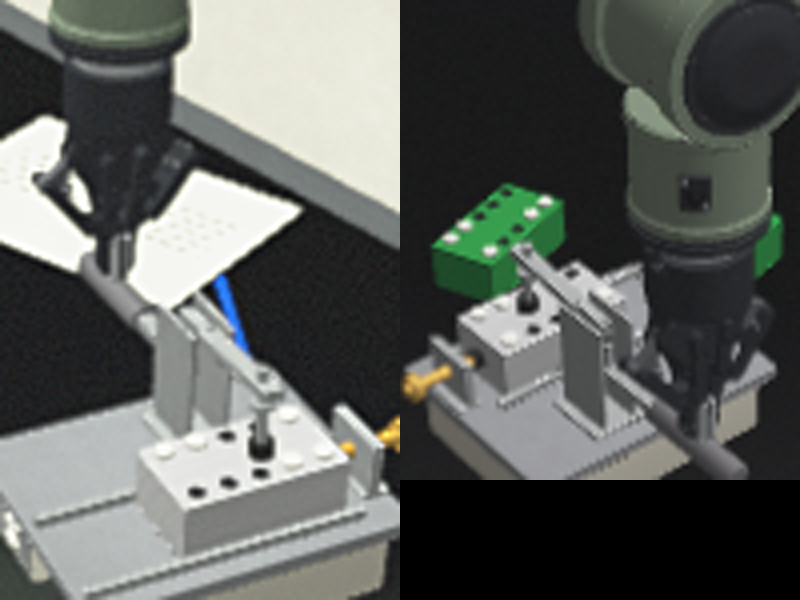

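Firm stop felt: near 0 N past centre, then 12 N at the predicted height. Lifting off.

Emit:
{"op": "move_arm", "data": {
  "steps": [
    {"tx": 0.0,"ty": 0.0,"tz": 0.003,"yaw": 0,"hand": 255},
    {"tx": 0.0,"ty": 0.0,"tz": 0.01,"yaw": 0,"hand": 255},
    {"tx": 0.0,"ty": 0.0,"tz": 0.03,"yaw": 0,"hand": 255},
    {"tx": 0.0,"ty": 0.0,"tz": 0.07,"yaw": 0,"hand": 255},
    {"tx": 0.0,"ty": 0.0,"tz": 0.11,"yaw": 0,"hand": 255},
    {"tx": 0.0,"ty": 0.0,"tz": 0.15,"yaw": 0,"hand": 255},
    {"tx": 0.0,"ty": 0.0,"tz": 0.18,"yaw": 0,"hand": 255},
    {"tx": 0.0,"ty": 0.0,"tz": 0.18,"yaw": 0,"hand": 255}
  ]
}}

```text
time_s: 21.2
tcp_pos: [645.5, 25.4, 303.7]
ee_rot: [[0.221, 0.975, 0.004], [0.975, -0.221, -0.008], [-0.007, 0.005, -1.0]]
contact_force: [1.4, -1.3, -0.6]
grip_width: -0.002
```

```bash
python3 look2.py m7; python3 - <<'E'
from h import *
F=[582.1,-177,np.radians(-12.9)]
for a in (0,.08,.2):
  p=f2w(F,(15,100+157*np.cos(a),118+157*np.sin(a)));print(a,((proj("side",p)-[260,110])*4+2).round(),((proj("scene",p)-[160,110])*4+2+[400,0]).round())
import cv2
cv2.imwrite("pics/sc_end.png",bot.capture("scene")[:,:,::-1])
E
```

```text
21.2 [645.5  25.4 303.7] [ 1.36 -1.3  -0.61] [-0.61  0.61  0.79  1.47 -0.44  1.24  0.01]
fixture xy 16.65668253022274 211.46192880781834
-4 [119.  44.] [695. 223.]
25 [118.  83.] [695. 259.]
0 [ 84. 253.] [739. 473.]
0.08 [ 85. 239.] [739. 459.]
0.2 [ 87. 219.] [737. 437.]
```

View pics/m7.png

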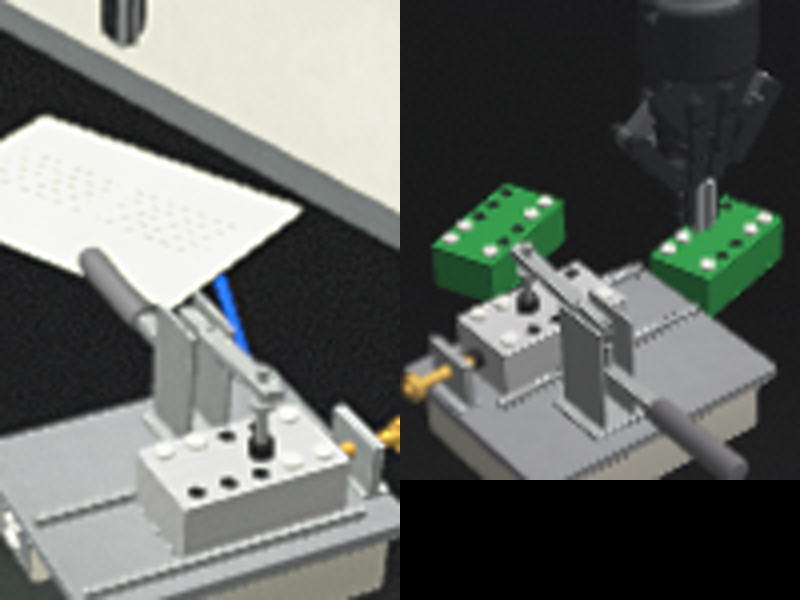

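View pics/sc_end.png

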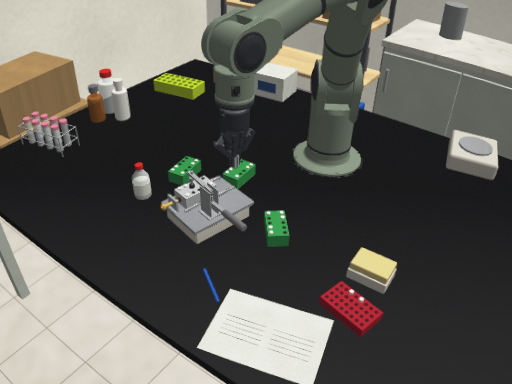

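The handle is level (end at side (92,258), scene (738,468), matching the level prediction), the pad is on the block, and the bystanders haven't moved. One close check of the stop.

```bash
python3 - <<'E'
from h import *
import cv2
a=bot.capture("side")[200:245,315:375,::-1];b=cv2.imread("pics/sc_end.png")[175:215,155:205]
o=np.zeros((400,800,3),np.uint8);o[:300,:400]=cv2.resize(a,(400,300),interpolation=2);o[:320,400:]=cv2.resize(b,(400,320),interpolation=2);cv2.imwrite("pics/end.png",o)
E
```

```text
(no output)
```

View pics/end.png

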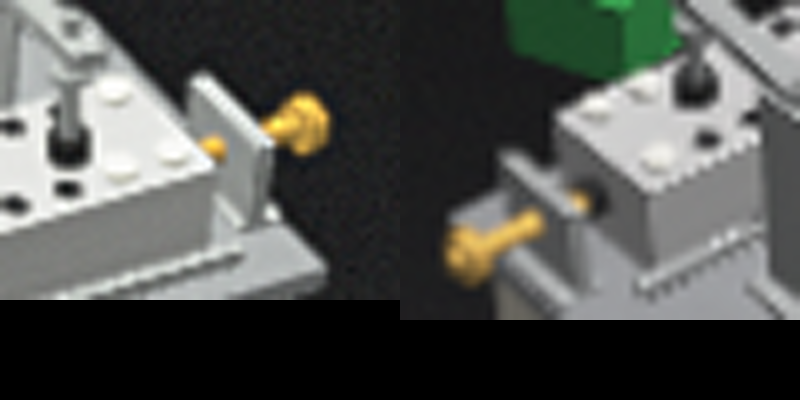

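The rubber tip (scene crop (595,200)) lies against the block's front face, and the pad bears on its top. Handing in.

```bash
python3 -c "
from cell import bot
print(bot.observe()['time_s'],bot.sign_off())"
```

```text
the job is handed in; nothing more can be done
21.4 None
```

The block is home against the stop screw, and the clamp handle is fully down with its pad on the block. I handed the job in at 21.4 s.

- **Block:** I pushed it from behind with closed fingers. It slid at about 3–4 N, then the force rose to about 9 N when it met the stop. That was within 1–2 mm of where the pictures put the stop.
- **Handle:** I followed its arc down. The force peaked at about 10 N, fell to about 0 past dead centre, then rose to 12 N on the firm stop. I lifted off and the handle stayed down.
- **Last pictures:** The stop tip lies against the block's face, the pad is on its top and the handle is level. The bottle, tip box, tube rack and green blocks are where they were. With the arm clear, the force reads near zero.
- **What disagreed:**
  - The fingertips were about 4 mm behind the reported TCP, not 25 mm ahead as stated. Because of that, my first approach passed just over the block without touching it, and I went back in lower.
  - My picture fit put the deck about 4–5 mm lower than stated.
  - While I pushed the block, the tool also felt up to 8 N upward, so it pressed lightly down on the block.

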